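# Rack the flat chopping board

### The job

Clear the dough board: the green chopping board lies flat on it, too thin and wide to pick up, so draw it straight towards you until it sticks out over the dough board's front edge, get hold of that edge and stand the board on its long edge in a free slot of the wire rack, about centred along the slot. Do not drop it or let it slip down onto the steel bench, and leave the white board, the bowl and the flour jar where they are.

Things in the scene. Friction and masses are not known exactly. Their poses are not given: they have to be found in the camera images.
- green_board: Green plastic chopping board, slab 140 (x) x 200 (y) x 8 (z) mm, 0.15 to 0.29 kg, origin at its middle. At the start z points up and its -x long edge faces the dough board's front edge, parallel within 0.05 rad. Friction on the wood about 0.35 (varies by a fifth); rubber finger pads hold it better, so it follows a fingertip pressed on it with some 15 N.
- dough_board: Fixed wooden dough board, 230 (x) x 440 (y) mm: a 30 mm top, upper face 65 mm above the bench, on two battens 35 mm high and wide along x at y = +-165 mm; open below between them. Upstand along the rear: near face at x = +97 mm, 18 mm thick, 35 mm high; 2 to 19 mm behind the green board. Origin: footprint centre, on the bench; x points away from the robot, front edge at x = -115 mm.
- front_edge (a point): Middle of the upper front edge of the dough board, on its upper face (65 mm above the bench); axes as the dough board.
- rack: Fixed rack of blue wire. Origin: footprint centre, on the bench. Three slots at x = -65, 0, +65 mm, each along y, for a board standing on its long edge on two cross bars (top 18 mm above the bench, y = +-42 mm); its middle is then at 88 mm. A slot lies between two hoops, 96 mm long, 95 mm high, 14 mm apart at the foot, 22 mm at the top. Slots x = -65 and 0 are free.
- white_board: White chopping board, the same size as the green one (140 x 200 x 8 mm, origin in its middle, z axis across the slab), standing loose in the rack slot at x = +65 mm. Not to be disturbed.
- bowl: Small steel bowl, 84 mm across and 45 mm high, origin at the centre of its underside, standing loose on the right part (-y) of the dough board. Not to be disturbed.
- flour_jar: White jar with a steel cap, 68 mm across and 110 mm high, origin at the centre of its underside, on the bench behind the rack and the dough board. Not to be disturbed.
- near_edge (a point): Middle of the green board's -x long edge (70 mm from its middle, at half thickness): the edge that is drawn out over the dough board's front edge. Axes as the green board.
- far_edge (a point): Middle of the green board's +x long edge, likewise.

How it is judged:
By the outcome, as a careful person would: the job done as asked, in the order asked, and still so for the second after the job is handed in, with the robot touching nothing.
It also fails if it takes over 72 s, if anything falls off the work surface, if the arm or the gripper's body presses on something with over 40 N, if the wrist force passes 120 N, or if a joint passes its speed limit or range.

### The arm

A 6-joint arm with a two-finger parallel gripper is mounted at the origin on the work surface. World frame = base frame: x ahead of the robot, y to its left, z up, the work surface at z = 0. Lengths are in m, angles in rad, forces in N, time in s.
With the tool pointing down it reaches from about 0.425 to 0.925 m from the base axis. Payload 12.5 kg.
Tool frame: the origin (TCP) lies midway between the tips of the shut fingers; the grasp point (between the pads) lies 19 mm behind it; z points along the fingers, y is the direction in which the jaws open and shut (so a half turn about z gives the same grasp; the last joint's range is limited). The gripper opens to 85 mm and grips with 20 to 120 N. Pads are 22 mm wide; open, the fingers measure 114 mm over their backs; the gripper's body (76 mm by 85 mm) begins 54 mm behind the grasp point. The pads swing forward as they close: fully open they stand 13 mm farther back than shut.
Start: joints at [1.116, 0.491, 1.559, -0, 1.092, -0.106], TCP at [0.214, 0.587, 0.231] pointing down, gripper open.
Joint ranges: [-3.1, 3.1], [-0.84, 2.19], [0.05, 2.79], [-1.13, 4.28], [0.06, 2.93], [-2.69, 2.69]. Speed limits (rad/s): [2.22, 2.22, 2.79, 3.14, 3.14, 3.14].

### API

Orientations are given as a unit quaternion [w, x, y, z].
In Python, from cell import * gives the robot as it stands.
- The arm moves only by the shell command python3 -m pendant 'ROWS' [OPENING]. ROWS is JSON, one flat list of numbers, 4 for each row, row after row: the shift along the tool's x, y, z in m, then the turn about the tool's z in rad. In form: [tx, ty, tz, spin, tx, ty, tz, spin, ...]. A call has 1 to 20 rows; each row shifts and turns the commanded pose from where the row before left it, along the tool's axes as they then stand; what a row does not reach is not made up. A row lasts 1/12 s, in which the tool goes at most 41.7 mm and 7.16 degrees, less where a joint would pass 70% of its speed; a pose out of reach is approached as far as the arm can. A call is refused whole if a number of a shift passes 0.0417 or a number of a turn 0.125, either way. A call with a gripper value outside its range is refused whole. OPENING is the opening in per cent of the stroke, from 0 (shut) to 100 (fully open), set as the call begins (- or left out, the last holds). The fingers move at their own pace and stop on an object; the grip force is fixed at half the most. Time passes only in rows, so rows that do not move let the fingers close. It gives the time, the measured TCP pose, the force and the opening at its end, in the units of the state.
- sense(): the state, without advancing time (a new reading comes with each control period).
- camera(name): name is "scene" or "top" or "wrist"; returns a dict with "img" (480x640x3 uint8, blue, green, red), "camera_matrix" (3x3 intrinsics, pixels), "k1" (the pictures are not rectified: a ray, as slopes to the right and down, at radius r is drawn at 1 + k1 r^2 times it, then the intrinsics apply), "xyz" and "orientation" of the camera in the world. Camera axes: x right, y down, z forward; pixel columns grow to the right and rows downward; lengths in m; the calibration is good to about 2 mm. A picture is of the moment at which its call begins. There is no depth.
- sign_off(): hands the job in, once; it reports no verdict.
Trained networks look in a picture, given as the dict that the camera call returned (one of the last four; its "shot" number tells which), for a name from the list of things; names that differ only in an ending like _2 or _b are one class to them, and where a whole thing is asked for, a point or a joint stands for the part that bears it (a point fixed in the world has none). Each returns a list of dicts, best first, with "p" (0 to 1); they miss things now and then, are a little off and sometimes report something else, mostly with a low value. They report only what shows in the picture. A call takes as long as a camera call.
- masks_of(query, picture): "pixels" (480x640 bool, what is visible of it).
- place_of(query, picture): "centre" ([x, y, z] in m, in the coordinates of the camera as it stood for that picture, good to about 4 mm: a listed point, or the origin of a listed thing).
The state is a dict: "t": time; "joints": joint angles; "joint_velocities": joint speeds; "joint_efforts": joint torques, N m; "eef_pos": TCP position; "tool_rot": TCP orientation; "ft_force": force on the tool from outside, world axes, zero at the start; "moment": the same for the moment, N m; "finger_gap": finger opening in m.
Only numpy, scipy, OpenCV 4.12 (cv2) and the standard library are available. Lean on these libraries where they do the work, as an engineer would, in place of code of your own. Each camera call takes 0.05 s, during which the arm holds its last target.

## Working session

There is one attempt and no reset: what is moved stays moved. The work goes in short steps, Python scripts to look and compute and a shell command to move; the robot and the scene stay as the last step left them, time stands still between calls to the robot, and variables do not carry over. Pictures are saved under pics/ and viewed, and the job is handed in when it is done.

```bash
ls; mkdir -p pics; cat > h.py <<'E'
from cell import *
import numpy as np, cv2
from scipy.spatial.transform import Rotation as R
def rot(q): return R.from_quat([q[1],q[2],q[3],q[0]])
def w(c,p): return rot(c["orientation"]).apply(p)+np.array(c["xyz"])
def ray(c,u,v):
    K=np.array(c["camera_matrix"]); x=(u-K[0,2])/K[0,0]; y=(v-K[1,2])/K[1,1]
    r=np.hypot(x,y); s=r
    for _ in range(30): s=r/(1+c["k1"]*s*s)
    f=s/r if r>0 else 1
    return rot(c["orientation"]).apply([x*f,y*f,1])
def px(c,u,v,z):
    d=ray(c,u,v); o=np.array(c["xyz"]); return o+d*(z-o[2])/d[2]
def proj(c,P):
    p=rot(c["orientation"]).inv().apply(np.array(P)-np.array(c["xyz"])); a=p[:2]/p[2]
    a=a*(1+c["k1"]*(a@a)); K=np.array(c["camera_matrix"]); return K[0,0]*a[0]+K[0,2],K[1,1]*a[1]+K[1,2]
E
python3 - <<'E'
from h import *
s=sense(); print(s)
for n in ("scene","top"):
    c=camera(n); cv2.imwrite(f"pics/{n}0.png",c["img"]); print(n,c["xyz"],c["orientation"],c["k1"],c["camera_matrix"])
    for q in ["green_board","dough_board","front_edge","rack","white_board","bowl","flour_jar","near_edge","far_edge"]:
        for r in place_of(q,c)[:2]: print(q,round(r["p"],2),w(c,r["centre"]).round(4))
E
```

```text
pics
{'t': 0.0, 'joints': array([ 1.11643422e+00,  4.91548063e-01,  1.55945287e+00, -9.04898728e-06,
        1.09166782e+00, -1.05593942e-01]), 'joint_velocities': array([-0.00269465,  0.00107046,  0.00017932,  0.00062191, -0.00091968,
       -0.00108133]), 'joint_efforts': array([ 2.31185200e-03, -6.18469048e+01, -2.61588264e+01, -3.67854602e-05,
        4.16558236e-03, -3.20662264e-05]), 'eef_pos': array([0.21346784, 0.5871814 , 0.2307337 ]), 'tool_rot': array([-1.44824042e-04,  1.73499513e-01,  9.84833808e-01, -5.18207817e-04]), 'ft_force': array([-0.36182841,  0.13664859, -0.38113636]), 'moment': array([ 0.01274539, -0.00914119, -0.02995621]), 'finger_gap': 0.08528718657543687}
scene [1.39104551 0.35090511 0.71141982] [-0.24369293  0.49390299  0.74594085 -0.37449411] -0.0024944010776356135 [[506.90577303   0.         319.47114286]
 [  0.         506.90577303 239.75815605]
 [  0.           0.           1.        ]]
green_board 0.62 [ 0.7087 -0.1246  0.0726]
front_edge 0.73 [ 5.153e-01  2.953e-01 -1.000e-04]
front_edge 0.59 [ 0.5725 -0.1355  0.0701]
rack 0.62 [0.5206 0.295  0.0022]
white_board 0.67 [0.5809 0.3135 0.0873]
white_board 0.45 [ 0.6419 -0.1062  0.0701]
bowl 0.56 [ 0.6153 -0.3234  0.0638]
flour_jar 0.98 [0.7433 0.1835 0.003 ]
near_edge 0.76 [ 0.639  -0.1056  0.0706]
far_edge 0.57 [ 0.7758 -0.1444  0.0686]
top [0.57722448 0.02567678 1.2732882 ] [-0.00986484  0.70913743 -0.70440253  0.02904939] -0.20202061439784746 [[600.14616226   0.         311.09507411]
 [  0.         600.14616226 230.34498734]
 [  0.           0.           1.        ]]
green_board 0.64 [ 0.7116 -0.1253  0.0691]
white_board 0.94 [0.5854 0.3118 0.0874]
flour_jar 0.91 [0.7461 0.1801 0.0012]
near_edge 0.69 [ 0.6447 -0.1068  0.0693]
far_edge 0.93 [ 0.7772 -0.15    0.0702]
```

View pics/scene0.png

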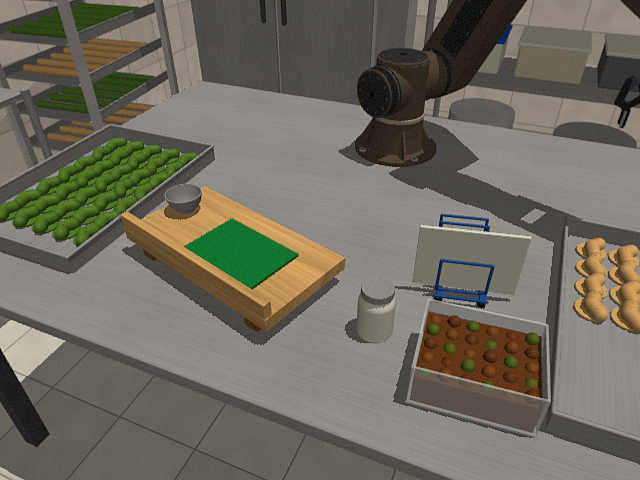

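View pics/top0.png

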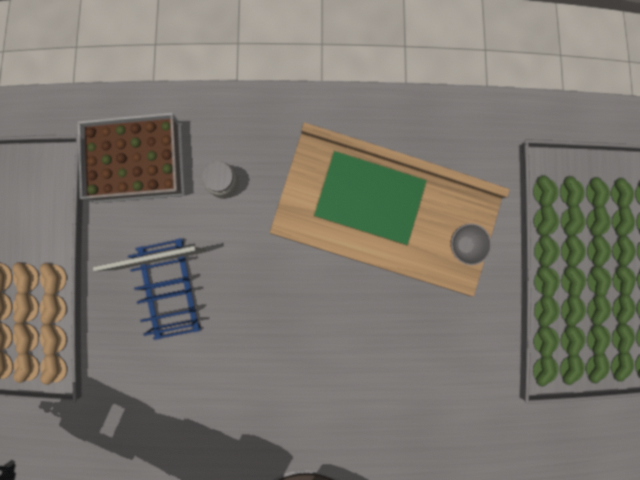

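The top view has +x up and +y left. The green board is at about (370,198), turned some 15°. The rack is at (172,288) with the white board in its far slot, and the bowl is at (470,244). Next I'll refine the edges.

```bash
python3 - <<'E'
from h import *
c=camera("top"); im=c["img"]
a=cv2.resize(im[225:350,80:240],None,fx=5,fy=5,interpolation=cv2.INTER_CUBIC)
cv2.imwrite("pics/rack1.png",a[:600])
hsv=cv2.cvtColor(im,cv2.COLOR_BGR2HSV)
g=((hsv[...,0]>45)&(hsv[...,0]<85)&(hsv[...,1]>120)).astype(np.uint8)
n,l,st,ce=cv2.connectedComponentsWithStats(g)
k=l[198,370]; m=(l==k).astype(np.uint8)
cs,_=cv2.findContours(m,cv2.RETR_EXTERNAL,cv2.CHAIN_APPROX_NONE)
P=np.array([px(c,*p[0],0.073)[:2] for p in cs[0]],np.float32)
r=cv2.minAreaRect(P); print("green",r,cv2.boxPoints(r).round(4).tolist())
for n_,z,pts in (("dough",.065,[(272,233),(474,296),(507,196),(304,124)]),):
    for p in pts: print(n_,p,px(c,*p,z).round(4))
b=((hsv[...,0]>100)&(hsv[...,0]<125)&(hsv[...,1]>120)).astype(np.uint8)
print(b.sum())
for q in masks_of("dough_board",c)[:1]:
    cv2.imwrite("pics/dm.png",q["pixels"].astype(np.uint8)*255)
c2=camera("scene")
cv2.imwrite("pics/rack2.png",cv2.resize(c2["img"][200:320,400:550],None,fx=5,fy=5,interpolation=cv2.INTER_CUBIC))
E
```

```text
green ((0.7110233306884766, -0.12637560069561005), (0.19068163633346558, 0.13091880083084106), 73.01622772216797) [[0.6205999851226807, -0.19840000569820404], [0.7458000183105469, -0.23669999837875366], [0.8015000224113464, -0.05429999902844429], [0.6762999892234802, -0.016100000590085983]]
dough (272, 233) [0.638  0.0718 0.065 ]
dough (474, 296) [ 0.5112 -0.3429  0.065 ]
dough (507, 196) [ 0.7189 -0.4163  0.065 ]
dough (304, 124) [0.8621 0.0089 0.065 ]
1067
```

View pics/rack1.png

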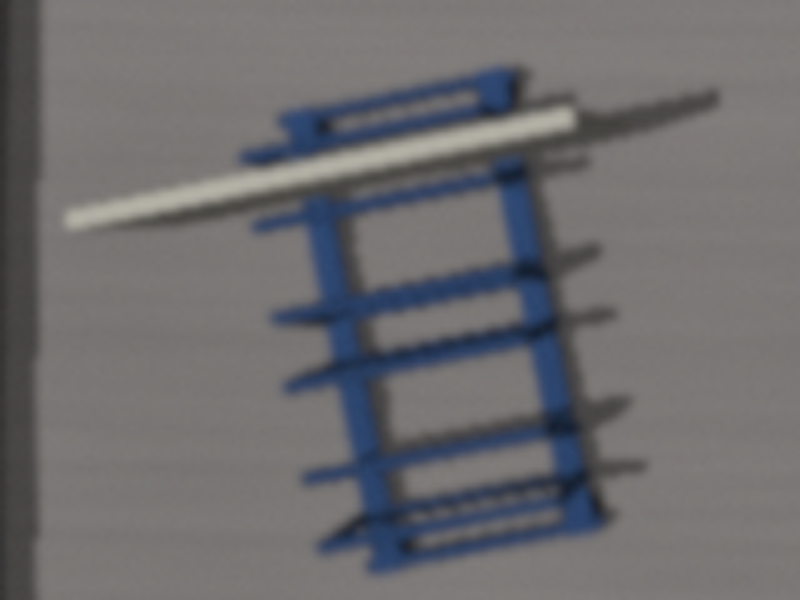

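View pics/rack2.png

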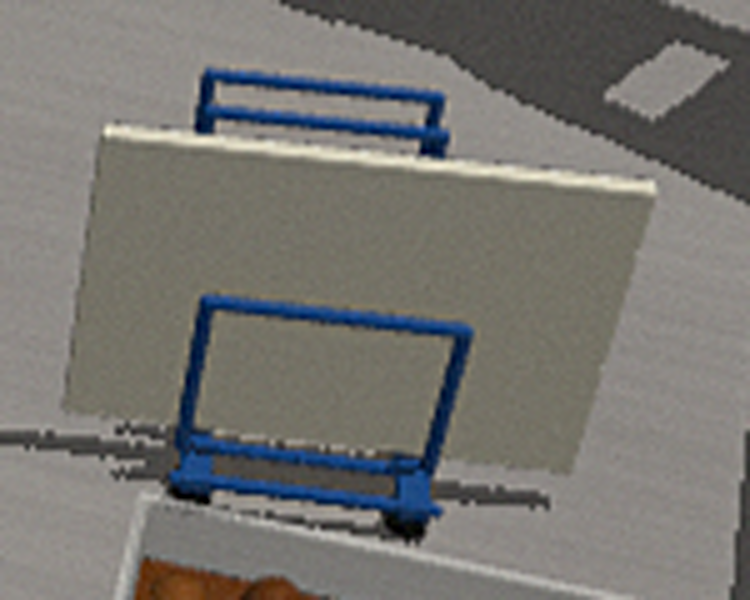

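Measured so far:
- The green board is at (0.711, -0.126) with yaw -17°. Its near edge lies about 58 mm behind the front edge and its far edge about 14 mm from the upstand, which agrees with the stated gap.
- The rack sits near (0.52, 0.295).

Next I'll check the pendant's usage and what a spin or shift does.

```bash
python3 -m pendant '[0,0,0,0.125,0,0,0,0.125,0,0,0,0.125,0,0,0,0.125,0,0,0,0.125,0,0,0,0.125,0,0,0,0.125,0,0,0,0.125,0,0,0,0.125,0,0,0,0.125,0,0,0,0.125,0,0,0,0.125,0,0,0,0.016]' 0; cat >> h.py <<'E'
def st():
    s=sense(); M=rot(s["tool_rot"]).as_matrix()
    print("t %.2f"%s["t"],"tcp",s["eef_pos"].round(4),"F",s["ft_force"].round(1),"gap",round(s["finger_gap"],4)); print("x",M[:,0].round(3),"y",M[:,1].round(3),"z",M[:,2].round(3)); print("j",s["joints"].round(3)); return s,M
def todo(P):
    s,M=st(); print("tool delta",(M.T@(np.array(P)-s["eef_pos"])).round(4))
E
python3 -c "
from h import *
todo([.7254,-.1308,.15])"
```

```text
t: 2.23
eef_pos: [0.2136, 0.5874, 0.2313]
tool_rot: [-0.0, 0.805, 0.594, 0.0]
ft_force: [0.0, -0.1, -0.6]
finger_gap: -0.0001
t 2.23 tcp [0.2136 0.5874 0.2313] F [ 0.  -0.1 -0.6] gap -0.0001
x [0.295 0.955 0.   ] y [ 0.955 -0.295  0.   ] z [ 0.  0. -1.]
j [1.116 0.491 1.559 0.    1.092 1.416]
tool delta [-0.535   0.7011  0.0813]
```

```bash
python3 -m pendant '[-0.025,0.033,0,0,-0.025,0.033,0,0,-0.025,0.033,0,0,-0.025,0.033,0,0,-0.025,0.033,0,0,-0.025,0.033,0,0,-0.025,0.033,0,0,-0.025,0.033,0,0,-0.025,0.033,0,0,-0.025,0.033,0,0,-0.025,0.033,0,0,-0.025,0.033,0,0,-0.025,0.033,0,0,-0.025,0.033,0,0,-0.025,0.033,0,0,-0.025,0.033,0,0,-0.025,0.033,0,0,-0.025,0.033,0,0,-0.025,0.033,0,0,-0.025,0.033,0,0]'; python3 -c "
from h import *
todo([.7254,-.1308,.085])"
```

```text
t: 3.9
eef_pos: [0.7012, -0.0844, 0.2313]
tool_rot: [-0.0, 0.802, 0.597, 0.0]
ft_force: [0.2, 0.4, -0.2]
finger_gap: -0.0004
t 3.90 tcp [ 0.7012 -0.0844  0.2313] F [ 0.2  0.4 -0.2] gap -0.0004
x [0.286 0.958 0.   ] y [ 0.958 -0.286  0.   ] z [ 0.  0. -1.]
j [-0.213  0.611  1.335  0.     1.195  0.077]
tool delta [-0.0376  0.0364  0.1463]
```

```bash
python3 -m pendant '[-0.018,0.018,0.03,0,-0.018,0.018,0.03,0,0,0,0.035,0,0,0,0.035,0,0,0,0.01,0,0,0,0,0]'; python3 -c "
from h import *
todo([.7254,-.1308,.073])"
```

```text
t: 4.4
eef_pos: [0.7231, -0.127, 0.0882]
tool_rot: [-0.002, 0.802, 0.597, -0.002]
ft_force: [0.4, -0.1, -0.3]
finger_gap: 0.0001
t 4.40 tcp [ 0.7231 -0.127   0.0882] F [ 0.4 -0.1 -0.3] gap 0.0001
x [ 0.288  0.958 -0.   ] y [ 0.958 -0.288 -0.005] z [-0.005  0.002 -1.   ]
j [-0.264  0.79   1.377  0.     0.98   0.028]
tool delta [-0.003   0.0034  0.0152]
```

```bash
python3 -m pendant '[0,0,0.005,0,0,0,0.004,0,0,0,0.002,0,0,0,0,0,0,0,0,0]'; python3 -m pendant '[0,0,0.002,0,0,0,0,0]';python3 -m pendant '[0,0,0.0015,0,0,0,0,0]'
```

```text
t: 4.82
eef_pos: [0.7248, -0.1272, 0.0814]
tool_rot: [0.001, 0.803, 0.596, 0.001]
ft_force: [-0.3, -0.2, 0.0]
finger_gap: 0.0
t: 4.98
eef_pos: [0.7244, -0.1273, 0.0785]
tool_rot: [0.0, 0.803, 0.596, 0.0]
ft_force: [-0.8, -0.4, -0.0]
finger_gap: 0.0002
t: 5.15
eef_pos: [0.7243, -0.1273, 0.0766]
tool_rot: [-0.0, 0.803, 0.596, -0.0]
ft_force: [0.5, -0.2, -0.1]
finger_gap: -0.0001
```

```bash
python3 -m pendant '[0,0,0.002,0,0,0,0,0]';python3 -m pendant '[0,0,0.0015,0,0,0,0,0]'; python3 -m pendant '[0,0,0.0015,0,0,0,0,0]'
```

```text
t: 5.32
eef_pos: [0.7243, -0.1273, 0.0744]
tool_rot: [-0.0, 0.803, 0.596, -0.0]
ft_force: [-0.1, -0.0, -0.1]
finger_gap: 0.0
t: 5.48
eef_pos: [0.7245, -0.1273, 0.0732]
tool_rot: [0.0, 0.803, 0.596, 0.0]
ft_force: [0.3, -0.0, 0.3]
finger_gap: 0.0001
t: 5.65
eef_pos: [0.7246, -0.1273, 0.0731]
tool_rot: [0.0, 0.803, 0.596, 0.0]
ft_force: [-3.2, 0.5, 9.8]
finger_gap: 0.0003
```

```bash
python3 -m pendant '[0,0,0.001,0,0,0,0,0]'; python3 -m pendant '[0,-0.004,0,0,0,-0.008,0,0,0,-0.01,0,0,0,-0.01,0,0,0,-0.004,0,0,0,0,0,0]'; python3 - <<'E'
from h import *
st(); c=camera("top"); cv2.imwrite("pics/top1.png",c["img"])
for q in("near_edge","green_board"):
  for r in place_of(q,c)[:1]: print(q,r["p"],w(c,r["centre"]).round(4))
E
```

```text
t: 5.82
eef_pos: [0.7246, -0.1273, 0.0731]
tool_rot: [0.001, 0.803, 0.596, 0.0]
ft_force: [-6.7, 1.1, 15.8]
finger_gap: -0.0003
t: 6.32
eef_pos: [0.6908, -0.1171, 0.0731]
tool_rot: [0.002, 0.803, 0.596, 0.001]
ft_force: [-1.5, -0.4, 14.5]
finger_gap: -0.0001
t 6.32 tcp [ 0.6908 -0.1171  0.0731] F [-1.5 -0.4 14.5] gap -0.0001
x [0.29  0.957 0.   ] y [ 0.957 -0.29   0.005] z [ 0.004 -0.001 -1.   ]
j [-0.262  0.762  1.493  0.     0.883  0.032]
green_board 0.64 [ 0.519   0.2939 -0.0015]
```

```bash
cat >> h.py <<'E'
def green(c,z=.073):
    hsv=cv2.cvtColor(c["img"],cv2.COLOR_BGR2HSV)
    g=((hsv[...,0]>45)&(hsv[...,0]<85)&(hsv[...,1]>120)).astype(np.uint8); g[:,515:]=0
    n,l,s,ce=cv2.connectedComponentsWithStats(g); k=1+np.argmax(s[1:,4])
    cs,_=cv2.findContours((l==k).astype(np.uint8),cv2.RETR_EXTERNAL,cv2.CHAIN_APPROX_NONE)
    P=np.array([px(c,*p[0],z)[:2] for p in cs[0]],np.float32); r=cv2.minAreaRect(P); print(r); return r
E
python3 - <<'E'
from h import *
c=camera("top"); cv2.imwrite("pics/top2.png",c["img"]); green(c)
E
```

```text
((0.6993468403816223, -0.04522962123155594), (0.04082217067480087, 0.1289527416229248), 75.10009002685547)
```

View pics/top2.png

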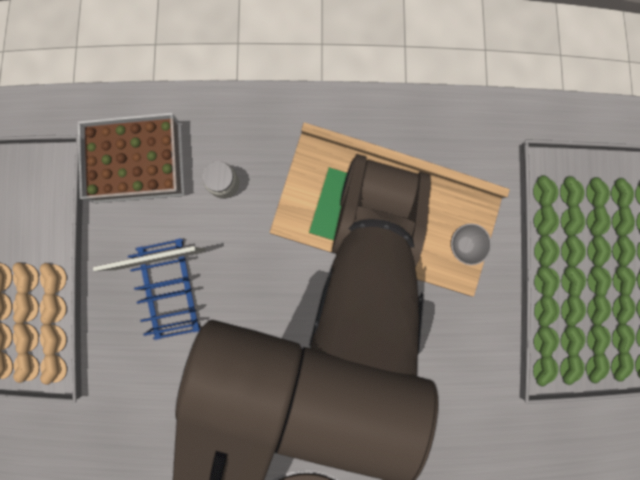

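The left strip of the green board moved with the finger: its front-left corner went from (315,215) to (311,231), about 17 px or 35 mm. I'll keep drawing.

```bash
python3 -m pendant '[0,-0.004,0,0,0,-0.008,0,0,0,-0.01,0,0,0,-0.01,0,0,0,-0.01,0,0,0,-0.01,0,0,0,-0.01,0,0,0,-0.007,0,0,0,-0.004,0,0,0,0,0,0,0,0,0,0]'; python3 -m pendant '[0,0,-0.01,0,0,0,-0.03,0,0,0,-0.04,0,0,0,-0.04,0,0,-0.04,-0.02,0,0,-0.04,0,0,0,-0.04,0,0,0,0,0,0]' 100; python3 - <<'E'
from h import *
st()
c=camera("top"); cv2.imwrite("pics/top3.png",c["img"]); c=camera("scene"); cv2.imwrite("pics/scene3.png",c["img"]);c=camera("wrist"); cv2.imwrite("pics/wrist3.png",c["img"]);
for q in("near_edge","far_edge","green_board","front_edge"):
  for r in place_of(q,c)[:1]: print(q,r["p"],w(c,r["centre"]).round(4))
E
```

```text
t: 7.43
eef_pos: [0.6215, -0.0961, 0.073]
tool_rot: [0.002, 0.803, 0.596, 0.002]
ft_force: [-0.7, 0.4, 16.5]
finger_gap: -0.0
t: 8.1
eef_pos: [0.5013, -0.0595, 0.2096]
tool_rot: [-0.002, 0.803, 0.596, -0.001]
ft_force: [1.7, -0.1, 1.6]
finger_gap: 0.0856
t 8.10 tcp [ 0.5013 -0.0595  0.2096] F [ 1.7 -0.1  1.6] gap 0.0856
x [ 0.289  0.957 -0.   ] y [ 0.957 -0.289 -0.005] z [-0.004  0.001 -1.   ]
j [-0.249  0.349  1.872  0.     0.925  0.044]
near_edge 0.55 [ 0.5405 -0.0745  0.0683]
far_edge 0.77 [ 0.6722 -0.114   0.0727]
green_board 0.88 [ 0.6103 -0.0952  0.0676]
```

View pics/scene3.png

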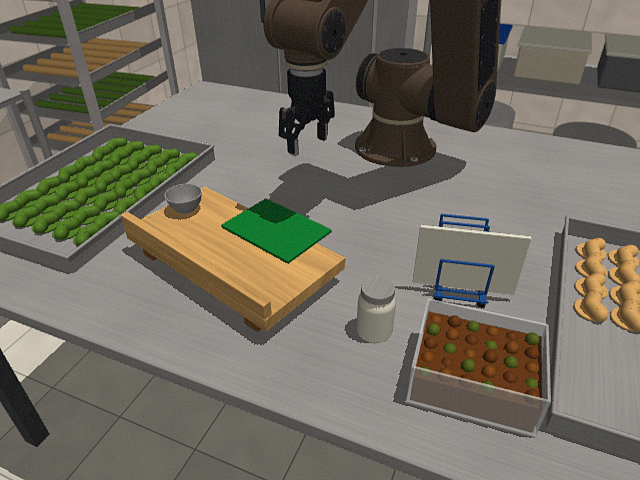

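View pics/wrist3.png

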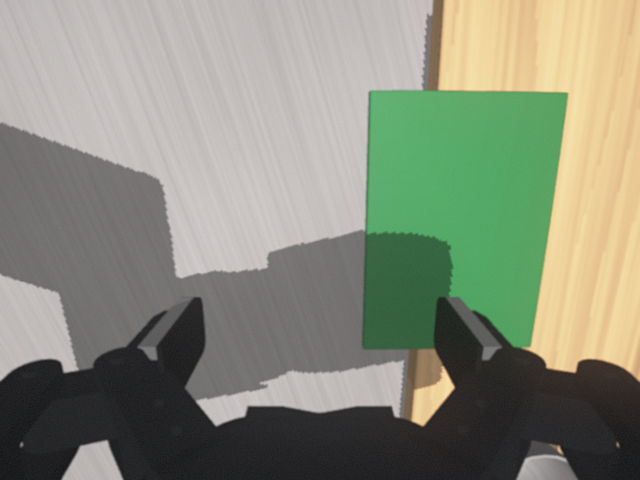

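The near edge now overhangs by about 50 mm. In the wrist view the board spans columns 365-565 and the dough board edge is at about column 408-438. The tool points straight down and the rows only spin it about its own axis. I need to see what happens at the reach limit, so I'll move out in free air along the -17° azimuth.

```bash
python3 -m pendant '[-0.009,0.035,-0.015,0,-0.009,0.035,-0.015,0,-0.009,0.035,-0.015,0,-0.009,0.035,-0.015,0,-0.009,0.035,-0.015,0,-0.009,0.035,-0.015,0,-0.009,0.035,-0.015,0,-0.009,0.035,-0.015,0,-0.009,0.035,-0.015,0,-0.009,0.035,-0.015,0,0,0,0,0]'; python3 -c "
from h import *
st()"
```

```text
t: 9.37
eef_pos: [0.8131, -0.248, 0.3546]
tool_rot: [0.001, 0.804, 0.595, 0.001]
ft_force: [-0.3, -0.2, 0.4]
finger_gap: 0.0854
t 9.37 tcp [ 0.8131 -0.248   0.3546] F [-0.3 -0.2  0.4] gap 0.0854
x [ 0.291  0.957 -0.   ] y [ 0.957 -0.291  0.003] z [ 0.003 -0.001 -1.   ]
j [-0.374  0.832  0.591 -0.     1.716 -0.078]
```

```bash
python3 -m pendant '[0.022,0.01,0,0,0.022,0.01,0,0,0.022,0.01,0,0,0,0.02,0,0,0,0.02,0,0,0,0.02,0,0,0,0.02,0,0,0,0.02,0,0,0,0,0,0]'; python3 -c "
from h import *
st()"
```

```text
t: 10.12
eef_pos: [0.9034, -0.208, 0.3347]
tool_rot: [0.012, 0.803, 0.596, 0.011]
ft_force: [-0.6, 1.2, 0.2]
finger_gap: 0.0851
t 10.12 tcp [ 0.9034 -0.208   0.3347] F [-0.6  1.2  0.2] gap 0.0851
x [0.29  0.957 0.002] y [ 0.956 -0.29   0.032] z [ 0.032 -0.007 -0.999]
j [-0.298  1.102  0.049  0.003  1.958 -0.003]
```

The reach limit tilts the tool: z is now (0.032, -0.007, -0.999), leaning outward with the elbow at its stop. So the "as far as the arm can" compromise gives me the tilt. I'll go on and measure the rate.

```bash
python3 -m pendant '[0,0.04,0,0,0,0.04,0,0,0,0.04,0,0,0,0.04,0,0,0,0,0,0]'; python3 -c "
from h import *
st()"
```

```text
t: 10.53
eef_pos: [0.9373, -0.2262, 0.2969]
tool_rot: [0.044, 0.802, 0.595, 0.037]
ft_force: [0.1, -0.2, -0.8]
finger_gap: 0.0853
t 10.53 tcp [ 0.9373 -0.2262  0.2969] F [ 0.1 -0.2 -0.8] gap 0.0853
x [0.29  0.957 0.007] y [ 0.95  -0.289  0.116] z [ 0.113 -0.026 -0.993]
j [-0.308  1.145  0.049  0.009  1.832 -0.01 ]
```

```bash
cat > kin.py <<'E'
import numpy as np
from scipy.optimize import least_squares
from scipy.spatial.transform import Rotation as R
def rz(a): return R.from_euler('z',a).as_matrix()
def ry(a): return R.from_euler('y',a).as_matrix()
def fk(q,p):
    H,a1,d,L2,a3,L4,Lt,dw,aw=p
    # zero: arm straight up; q2,q3,q5 pitch about +y; q4,q6 roll about local z
    M=rz(q[0]); P=np.array([0,0,H])+M@np.array([a1,d,0])
    M=M@ry(q[1]); P=P+M@[0,0,L2]
    M=M@ry(q[2]); P=P+M@[a3,0,L4]
    M=M@rz(q[3]); P=P+M@[0,dw,0]
    M=M@ry(q[4]); P=P+M@[aw,0,0]
    M=M@rz(q[5]); P=P+M@[0,0,Lt]
    return P,M
D=[([1.11643,.49155,1.55945,0,1.09167,-.1056],(.2136,.5873,.2310)),
([-.213,.611,1.335,0,1.195,.077],(.7012,-.0844,.2313)),
([-.264,.79,1.377,0,.98,.028],(.7231,-.127,.0882)),
([-.262,.762,1.493,0,.883,.032],(.6908,-.1171,.0731)),
([-.249,.349,1.872,0,.925,.044],(.5013,-.0595,.2096)),
([-.374,.832,.591,0,1.716,-.078],(.8131,-.248,.3546)),
([-.298,1.102,.049,.003,1.958,-.003],(.9034,-.208,.3347)),
([-.308,1.145,.049,.009,1.832,-.01],(.9373,-.2262,.2969))]
E
python3 - <<'E'
from kin import *
f=lambda x: np.concatenate([fk(q,[*x,0,0])[0]-np.array(P) for q,P in D])
r=least_squares(f,[.4,.05,.07,.4,0,.4,.2]); print(r.x.round(4),np.abs(r.fun).max(), np.linalg.cond(r.jac))
for q,P in D[::6]: print(fk(q,[*r.x,0,0])[1].round(3).tolist())
E
```

```text
[1.967e-01 3.000e-04 6.600e-02 5.866e-01 4.320e-02 4.108e-01 2.550e-01] 0.0004148679814388323 96.25099381786617
[[-0.342, -0.94, -0.0], [-0.94, 0.342, -0.001], [0.001, 0.0, -1.0]]
[[-0.957, 0.29, 0.032], [0.289, 0.957, -0.007], [-0.033, 0.003, -0.999]]
```

```bash
cat >> kin.py <<'E'
p0=np.array([.1967,.0003,.066,.5866,.0432,.4108,.2550,0,0])
LO=np.array([-3.1,-.84,.05,-1.13,.06,-2.69]);HI=np.array([3.1,2.19,2.79,4.28,2.93,2.69])
def tool(q,p=p0):
    P,M=fk(q,p); return P,M@rz(np.pi/2)
def ik(P,M,q0,p=p0,wr=.3,reg=0):
    def f(q):
        a,b=tool(q,p); return np.concatenate([a-P,wr*R.from_matrix(M.T@b).as_rotvec(),reg*(q-q0)])
    r=least_squares(f,np.clip(q0,LO+1e-6,HI-1e-6),bounds=(LO,HI),xtol=1e-12,ftol=1e-12); return r.x,f(r.x)
E
python3 - <<'E'
from kin import *
u=np.array([.956,-.292,0]);v=np.array([.292,.956,0]);zz=np.array([0,0,1.])
for p in (p0,np.array([.1967,.0003,0,.5866,.0432,.4108,.255,.066,0])):
  print("model dw",p[7])
  for th in (50,70,90):
    t=np.radians(th); tz=u*np.sin(t)-zz*np.cos(t); ty=u*np.cos(t)+zz*np.sin(t)
    P=np.array([.565,-.082,.069])+0*tz
    for s in (1,-1):
      M=np.column_stack([np.cross(s*ty,tz),s*ty,tz]); best=None
      for q4 in (0,1.5,3.1,4.2,-1):
       for q5 in(.3,1,2):
        for q6 in (-1.5,0,1.5):
         q,e=ik(P,M,np.array([-.2,0,2.4,q4,q5,q6]),p)
         if best is None or np.abs(e).max()<np.abs(best[1]).max(): best=(q,e)
      print(th,s,best[0].round(2),"err",np.abs(best[1]).max().round(4))
E
```

```text
model dw 0.0
50 1 [-0.13  0.61  2.22  3.72  0.5   2.69] err 0.0429
50 -1 [-0.24  0.7   2.35  3.2   0.78 -0.01] err 0.0
70 1 [-0.05  0.69  2.26  3.72  0.88  2.69] err 0.0664
70 -1 [-0.23  0.94  2.45  3.2   1.47  0.02] err 0.0
90 1 [-0.5   1.35  2.52  2.64  2.3   2.69] err 0.0491
90 -1 [-0.23  1.2   2.44  3.22  2.06  0.04] err 0.0
model dw 0.066
50 1 [0.1  0.62 2.16 3.93 0.52 2.69] err 0.0227
50 -1 [ 0.09  0.69  2.28  3.6   0.71 -0.1 ] err 0.0
70 1 [0.21 0.69 2.18 3.98 0.86 2.69] err 0.0541
70 -1 [0.14 0.93 2.39 3.56 1.38 0.07] err 0.0
90 1 [ 0.23  1.29  2.39  3.79  2.06 -2.69] err 0.0412
90 -1 [0.16 1.18 2.36 3.63 1.93 0.18] err 0.0
```

```bash
cat > sim.py <<'E'
from kin import *
def step(q,row,wr):
    P,M=tool(q); P2=P+M@row[:3]; M2=M@rz(row[3]); return ik(P2,M2,q,wr=wr)[0]
E
python3 - <<'E'
from sim import *
u=np.array([.956,-.292,0])
th=.116; zz=np.array([0,0,1.])
tz=u*np.sin(th)-zz*np.cos(th); ty=u*np.cos(th)+zz*np.sin(th); M=np.column_stack([np.cross(ty,tz),ty,tz])
for wr in (.1,.3,1):
  for P in ([.52,-.06,.40],[.60,-.08,.40]):
    q,e=ik(np.array(P),M,np.array([-.25,.35,1.8,0,.9,0])); print("wr",wr,P,q.round(2),np.abs(e).max().round(4))
    for k in range(60):
        q=step(q,[0,0,0,.125],wr)
        if k%8==3:
            a,b=tool(q); print(k,q.round(2),a.round(3),"z",b[:,2].round(2))
E
```

```text
wr 0.1 [0.52, -0.06, 0.4] [-0.24  0.16  1.6  -0.01  1.26  0.06] 0.0
3 [-0.24  0.16  1.6  -0.01  1.26  0.56] [ 0.52 -0.06  0.4 ] z [ 0.11 -0.03 -0.99]
11 [-0.24  0.16  1.6  -0.01  1.26  1.56] [ 0.52 -0.06  0.4 ] z [ 0.11 -0.03 -0.99]
19 [-0.24  0.16  1.6  -0.01  1.26  2.56] [ 0.52 -0.06  0.4 ] z [ 0.11 -0.03 -0.99]
27 [-0.48  0.13  1.71  0.47  1.22  2.69] [ 0.516 -0.069  0.397] z [ 0.29  0.33 -0.9 ]
35 [-0.7   0.14  1.94  1.04  1.2   2.69] [ 0.511 -0.074  0.388] z [ 0.58  0.57 -0.59]
43 [-0.8   0.24  2.22  1.58  1.33  2.69] [ 0.507 -0.074  0.375] z [ 0.81  0.56 -0.18]
51 [-0.76  0.51  2.45  2.    1.74  2.69] [ 0.503 -0.07   0.358] z [0.89 0.4  0.24]
59 [-0.65  0.85  2.5   1.98  2.28  2.69] [ 0.484 -0.061  0.336] z [0.76 0.29 0.57]
wr 0.1 [0.6, -0.08, 0.4] [-0.24  0.3   1.42 -0.01  1.3   0.06] 0.0
3 [-0.24  0.3   1.42 -0.01  1.3   0.56] [ 0.6  -0.08  0.4 ] z [ 0.11 -0.03 -0.99]
11 [-0.24  0.3   1.42 -0.01  1.3   1.56] [ 0.6  -0.08  0.4 ] z [ 0.11 -0.03 -0.99]
19 [-0.24  0.3   1.42 -0.01  1.3   2.56] [ 0.6  -0.08  0.4 ] z [ 0.11 -0.03 -0.99]
27 [-0.44  0.27  1.54  0.46  1.23  2.69] [ 0.
[... 2656 characters left out ...]
-0.01  1.3   0.06] 0.0
3 [-0.24  0.3   1.42 -0.01  1.3   0.56] [ 0.6  -0.08  0.4 ] z [ 0.11 -0.03 -0.99]
11 [-0.24  0.3   1.42 -0.01  1.3   1.56] [ 0.6  -0.08  0.4 ] z [ 0.11 -0.03 -0.99]
19 [-0.24  0.3   1.42 -0.01  1.3   2.56] [ 0.6  -0.08  0.4 ] z [ 0.11 -0.03 -0.99]
27 [-0.87  0.21  1.66  0.2   1.2   2.69] [ 0.422 -0.325  0.355] z [ 0.19  0.07 -0.98]
35 [-1.57  0.22  2.06  0.4   1.    2.69] [ 0.151 -0.389  0.231] z [ 0.33  0.09 -0.94]
43 [-1.98  0.5   2.47  0.81  0.53  2.69] [ 0.043 -0.304  0.067] z [ 0.41  0.03 -0.91]
51 [-2.03  0.75  2.64  1.68  0.38  2.69] [ 0.051 -0.259  0.006] z [ 0.41  0.01 -0.91]
59 [-2.15  1.07  2.79  2.47  0.59  2.69] [ 0.044 -0.215 -0.035] z [ 0.41 -0.01 -0.91]
```

```bash
python3 - <<'E'
from sim import *
for wr in (.03,.05,.1,.2,.3,.5,1,2):
    q=np.array([-.298,1.102,.05,.003,1.958,-.003])
    for k in range(4): q=step(q,[0,.04,0,0],wr)
    print(wr,q.round(3),tool(q)[0].round(4),tool(q)[1][:,2].round(3))
E
```

```text
0.03 [-0.308  1.115  0.05   0.047  1.334 -0.01 ] [ 1.0472 -0.2519  0.3739] [ 0.585 -0.138 -0.799]
0.05 [-0.308  1.115  0.05   0.046  1.349 -0.009] [ 1.0441 -0.2511  0.3717] [ 0.573 -0.135 -0.808]
0.1 [-0.308  1.115  0.05   0.042  1.41  -0.009] [ 1.0316 -0.2481  0.3624] [ 0.523 -0.123 -0.843]
0.2 [-0.308  1.12   0.05   0.031  1.562 -0.008] [ 0.9992 -0.2404  0.3387] [ 0.389 -0.091 -0.917]
0.3 [-0.308  1.129  0.05   0.022  1.679 -0.008] [ 0.9727 -0.2342  0.32  ] [ 0.273 -0.064 -0.96 ]
0.5 [-0.307  1.141  0.05   0.012  1.799 -0.01 ] [ 0.945  -0.2276  0.3013] [ 0.148 -0.034 -0.988]
1 [-0.307  1.151  0.05   0.006  1.875 -0.011] [ 0.9272 -0.2234  0.2897] [ 0.065 -0.015 -0.998]
2 [-0.307  1.154  0.05   0.004  1.897 -0.012] [ 0.922  -0.2221  0.2863] [ 0.04  -0.009 -0.999]
```

```bash
cat > mpc.py <<'E'
from kin import *
from scipy.optimize import minimize, lsq_linear
WR=.6
def lin(q,p=p0):
    P0,M0=tool(q,p); J=np.zeros((6,6)); h=1e-5
    for i in range(6):
        qq=q.copy(); qq[i]+=h; P,M=tool(qq,p); J[:3,i]=M0.T@(P-P0)/h; J[3:,i]=R.from_matrix(M0.T@M).as_rotvec()/h
    return J
def lstep(q,c,n=2,p=p0):
    for _ in range(n):
        J=lin(q,p).copy(); J[3:]*=WR; b=np.r_[c[:3],0,0,WR*c[3]]/n
        d=lsq_linear(np.vstack([J,1e-3*np.eye(6)]),np.r_[b,np.zeros(6)],bounds=(LO-q-1e-9,HI-q+1e-9)).x
        q=np.clip(q+d,LO,HI)
    return q
def greedy(q,cost,N,seeds=None,guard=None):
    B=np.array([.04,.04,.04,.12]); rows=[];c0=np.zeros(4)
    for k in range(N):
        best=None
        for s in [c0]+[np.array(x)*B for x in ((0,0,0,1),(0,0,0,-1),(0,1,0,0),(0,-1,0,0),(0,0,1,0),(0,0,-1,0))]:
            r=minimize(lambda c:cost(lstep(q,c,1)),s,bounds=list(zip(-B,B)),method="L-BFGS-B",options=dict(maxiter=8,eps=1e-4))
            if best is None or r.fun<best.fun-1e-9: best=r
        c0=best.x; q=lstep(q,c0); rows.append(c0); 
    return q,rows
E
time python3 - <<'E'
from mpc import *
import numpy as np
u=np.array([.956,-.292,0]);zz=np.array([0,0,1.])
t=np.radians(72); tz=u*np.sin(t)-zz*np.cos(t); ty=-(u*np.cos(t)+zz*np.sin(t)); M=np.column_stack([np.cross(ty,tz),ty,tz])
qs,e=ik(np.array([.50,-.06,.20]),M,np.array([-.23,.94,2.4,3.2,1.4,0])); print("target",qs.round(2),np.abs(e).max().round(3))
th=.116; tz=u*np.sin(th)-zz*np.cos(th); ty=u*np.cos(th)+zz*np.sin(th); M=np.column_stack([np.cross(ty,tz),ty,tz])
q,e=ik(np.array([.55,-.07,.40]),M,np.array([-.25,.35,1.8,0,.9,0])); q[5]=2.69
W=np.array([1,1,1,1,1,0])
cost=lambda x: np.sum(W*(x-qs)**2)
for b in range(8):
    q,rows=greedy(q,cost,8); a,m=tool(q); print(b,q.round(2),a.round(3),m[:,2].round(2),"c",cost(q).round(3),rows[-1].round(3))
E
```

```text
target [-0.21  0.58  2.61  3.23  1.3   0.  ] 0.0
0 [-0.4   0.54  2.44  1.36  0.22  1.93] [ 0.373 -0.028  0.038] [ 0.18  0.16 -0.97] c 4.733 [0.04 0.04 0.04 0.12]
1 [-0.18  1.07  2.79  3.1   0.82  0.85] [ 0.247  0.031 -0.056] [ 0.11  0.01 -0.99] c 0.523 [0.   0.   0.   0.12]
2 [-0.18  1.07  2.79  3.1   0.82  1.33] [ 0.247  0.031 -0.056] [ 0.11  0.01 -0.99] c 0.523 [0.   0.   0.   0.12]
3 [-0.18  1.07  2.79  3.1   0.82  1.33] [ 0.247  0.031 -0.056] [ 0.11  0.01 -0.99] c 0.523 [0. 0. 0. 0.]
4 [-0.18  1.07  2.79  3.1   0.82  1.33] [ 0.247  0.031 -0.056] [ 0.11  0.01 -0.99] c 0.523 [0. 0. 0. 0.]
5 [-0.18  1.07  2.79  3.1   0.82  1.33] [ 0.247  0.031 -0.056] [ 0.11  0.01 -0.99] c 0.523 [0. 0. 0. 0.]
6 [-0.18  1.07  2.79  3.1   0.82  1.33] [ 0.247  0.031 -0.056] [ 0.11  0.01 -0.99] c 0.523 [0. 0. 0. 0.]
7 [-0.18  1.07  2.79  3.1   0.82  1.33] [ 0.247  0.031 -0.056] [ 0.11  0.01 -0.99] c 0.523 [0. 0. 0. 0.]
real	1m47.020s
user	4m7.469s
sys	0m0.094s
```

```bash
cat > plan.py <<'E'
from mpc import *
zz=np.array([0,0,1.])
def row(q,out,up,lat,spin,az=-.297):
    u=np.array([np.cos(az),np.sin(az),0]); v=np.array([-np.sin(az),np.cos(az),0])
    _,M=tool(q); return np.r_[M.T@(u*out+zz*up+v*lat),spin]
def run(q,out,up,lat,spin,N,verbose=1,az=-.297):
    rows=[]
    for k in range(N):
        r=row(q,out,up,lat,spin,az).round(3); rows.append(r); q=lstep(q,r)
    if verbose: show(q)
    return q,rows
def show(q):
    a,m=tool(q); print(q.round(2),a.round(3),"z",m[:,2].round(2),"y",m[:,1].round(2))
E
python3 - <<'E'
from plan import *
q0=np.array([-.308,1.145,.05,.0,1.832,-.01])
for el in (.37,.7,1.0):
  q=q0.copy(); print("el",el)
  for b in range(5):
    a=.04*np.cos(el); c=.04*np.sin(el)
    q,rows=run(q,a,c,0,0,14)
E
```

```text
el 0.37
[-0.33  1.13  0.05  0.03  1.51 -0.03] [ 1.005 -0.272  0.332] z [ 0.42 -0.11 -0.9 ] y [ 0.86 -0.27  0.43]
[-0.35  1.15  0.05  0.06  1.17 -0.05] [ 1.072 -0.305  0.365] z [ 0.68 -0.19 -0.71] y [ 0.68 -0.22  0.7 ]
[-0.36  1.17  0.05  0.1   0.85 -0.08] [ 1.121 -0.327  0.402] z [ 0.84 -0.24 -0.48] y [ 0.45 -0.15  0.88]
[-0.36  1.19  0.05  0.14  0.6  -0.11] [ 1.147 -0.339  0.442] z [ 0.93 -0.27 -0.26] y [ 0.24 -0.09  0.97]
[-0.36  1.2   0.05  0.19  0.42 -0.16] [ 1.156 -0.344  0.481] z [ 0.96 -0.28 -0.08] y [ 0.07 -0.05  1.  ]
el 0.7
[-0.34  0.99  0.05  0.03  1.67 -0.03] [ 0.942 -0.253  0.461] z [ 0.41 -0.11 -0.91] y [ 0.87 -0.27  0.42]
[-0.36  0.91  0.05  0.06  1.42 -0.05] [ 0.965 -0.275  0.575] z [ 0.67 -0.18 -0.72] y [ 0.69 -0.22  0.69]
[-0.37  0.88  0.05  0.1   1.13 -0.06] [ 0.994 -0.293  0.662] z [ 0.85 -0.24 -0.46] y [ 0.44 -0.15  0.89]
[-0.38  0.88  0.05  0.13  0.84 -0.08] [ 1.015 -0.305  0.733] z [ 0.94 -0.27 -0.19] y [ 0.18 -0.08  0.98]
[-0.38  0.88  0.05  0.17  0.6  -0.11] [ 1.02  -0.309  0.791] z [ 0.96 -0.28  0.04] y [-0.05 -0.01  1.  ]
el 1.0
[-0.34  0.86  0.05  0.03  1.83 -0.03] [ 0.868 -0.229  0.563] z [ 0.38 -0.1  -0.92] y [ 0.88 -0.27  0.39]
[-0.37  0.69  0.05  0.07  1.68 -0.04] [ 0.824 -0.233  0.73 ] z [ 0.64 -0.17 -0.75] y [ 0.72 -0.23  0.66]
[-0.38  0.61  0.05  0.1   1.43 -0.04] [ 0.816 -0.23   0.849] z [ 0.84 -0.23 -0.5 ] y [ 0.47 -0.16  0.87]
[-0.39  0.58  0.05  0.13  1.14 -0.05] [ 0.821 -0.233  0.944] z [ 0.95 -0.26 -0.19] y [ 0.18 -0.08  0.98]
[-0.4   0.58  0.05  0.17  0.85 -0.07] [ 0.819 -0.242  1.02 ] z [ 0.96 -0.27  0.1 ] y [-0.1 -0.   1. ]
```

```bash
python3 - <<'E'
from plan import *
u=np.array([np.cos(-.297),np.sin(-.297),0])
def pose(th,P,q0,s=1):
    tz=u*np.sin(th)-zz*np.cos(th); ty=s*(u*np.cos(th)+zz*np.sin(th)); M=np.column_stack([np.cross(ty,tz),ty,tz])
    q,e=ik(np.array(P),M,np.array(q0)); return q,np.abs(e).max()
for j6 in (0,-2.0,-2.69):
  for off in (.02,-.02):
    q,e=pose(1.3,[.85,-.19,.50],[-.3,.6,1.0,0,.2,0]); 
    if j6==0: print(q.round(2),e)
    q[5]=j6
    print("j6",j6,off)
    q,_=run(q,0,0,off,0,1,0)
    for b in range(6):
        q,_=run(q,-.02,-.03,0,0,8)
E
```

```text
[-0.28  0.43  1.42 -1.13  0.06  1.14] 0.010212629236126905
j6 0 0.02
[-0.25  0.35  1.72 -1.13  0.06  0.02] [ 0.749 -0.137  0.382] z [ 0.82 -0.27 -0.51] y [0.48 0.8  0.36]
[-0.23  0.32  1.99 -1.13  0.06  0.05] [ 0.637 -0.097  0.271] z [ 0.69 -0.22 -0.69] y [0.55 0.78 0.31]
[-0.2   0.33  2.21 -1.13  0.06  0.08] [ 0.527 -0.056  0.176] z [ 0.52 -0.16 -0.84] y [0.61 0.76 0.23]
[-0.15  0.41  2.36 -1.13  0.06  0.14] [ 0.433 -0.013  0.099] z [ 0.33 -0.11 -0.94] y [0.65 0.75 0.15]
[-0.03  0.56  2.43 -1.13  0.06  0.27] [0.365 0.041 0.029] z [ 0.12 -0.06 -0.99] y [0.67 0.74 0.04]
[ 0.22  0.83  2.38 -1.13  0.06  0.53] [ 0.32   0.124 -0.068] z [-0.08 -0.07 -0.99] y [ 0.68  0.73 -0.11]
[-0.28  0.43  1.42 -1.13  0.06  1.14] 0.010212629236126905
j6 0 -0.02
[-0.28  0.35  1.73 -1.13  0.06  0.01] [ 0.742 -0.162  0.383] z [ 0.81 -0.29 -0.51] y [0.5  0.79 0.35]
[-0.28  0.31  2.   -1.13  0.06  0.03] [ 0.629 -0.125  0.273] z [ 0.68 -0.25 -0.69] y [0.58 0.76 0.29]
[-0.26  0.32  2.22 -1.13  0.06  0.05] [ 0.518 -0.084  0.179] z [ 0.52 -0.19 -0.83] y [0.63 0.74 0.22]
[-0.22  0.39  2.38 -1.13  0.06  0.1 ] [ 0.4
[... 2126 characters left out ...]
 0.123 -0.064] z [-0.08 -0.07 -0.99] y [-0.93 -0.36  0.1 ]
j6 -2.69 -0.02
[-0.29  0.35  1.73 -1.13  0.06 -2.67] [ 0.741 -0.163  0.382] z [ 0.81 -0.29 -0.51] y [-0.58 -0.47 -0.66]
[-0.28  0.31  2.   -1.13  0.06 -2.66] [ 0.628 -0.123  0.272] z [ 0.68 -0.25 -0.69] y [-0.72 -0.42 -0.56]
[-0.26  0.32  2.22 -1.13  0.06 -2.63] [ 0.517 -0.082  0.178] z [ 0.51 -0.19 -0.84] y [-0.82 -0.38 -0.42]
[-0.22  0.38  2.38 -1.13  0.06 -2.58] [ 0.421 -0.04   0.104] z [ 0.33 -0.13 -0.94] y [-0.9  -0.35 -0.26]
[-0.12  0.52  2.47 -1.13  0.06 -2.48] [0.351 0.009 0.042] z [ 0.13 -0.07 -0.99] y [-0.94 -0.34 -0.09]
[ 0.1   0.76  2.44 -1.13  0.06 -2.25] [ 0.309  0.082 -0.039] z [-0.08 -0.06 -0.99] y [-0.94 -0.33  0.1 ]
```

```bash
python3 - <<'E'
from plan import *
q0=np.array([-.308,1.145,.05,.0,1.832,-.01])
q,_=run(q0,.031,.026,0,0,50)
for lat in (.004,-.004):
 for j6 in (1.5,2.4):
  print("lat",lat,j6)
  p=q.copy(); p,_=run(p,-.03,0,0,0,5,0); p[5]=j6
  show(p)
  T=np.array([.45,-.045,.25])
  for k in range(60):
    a,m=tool(p); d=T-a; n=np.linalg.norm(d)
    if n<.003: break
    d=d*min(1,.02/n)
    if k<25: d=d+lat*np.array([.29,.956,0])
    p=lstep(p,np.r_[m.T@d,0])
    if k%6==5: show(p)
E
```

```text
[-0.38  0.88  0.05  0.12  0.95 -0.07] [ 1.01  -0.301  0.706] z [ 0.92 -0.26 -0.3 ] y [ 0.28 -0.1   0.95]
lat 0.004 1.5
[-0.4   0.4   0.98  0.22  0.5   1.5 ] [ 0.85  -0.254  0.695] z [ 0.92 -0.27 -0.3 ] y [-0.32 -0.93 -0.15]
[-0.34  0.26  1.4   0.25  0.22  1.46] [ 0.779 -0.193  0.61 ] z [ 0.92 -0.27 -0.3 ] y [-0.32 -0.93 -0.15]
[-0.3   0.16  1.68  0.31  0.06  1.42] [ 0.708 -0.142  0.54 ] z [ 0.91 -0.26 -0.32] y [-0.32 -0.94 -0.15]
[-0.27  0.07  1.85  0.32  0.06  1.41] [ 0.641 -0.105  0.496] z [ 0.89 -0.23 -0.4 ] y [-0.31 -0.94 -0.16]
[-0.28  0.01  2.05  1.92  0.06 -0.2 ] [ 0.574 -0.084  0.437] z [ 0.87 -0.2  -0.45] y [-0.3  -0.94 -0.16]
[-0.26  0.05  2.34  3.09  0.34 -1.36] [ 0.508 -0.064  0.339] z [ 0.87 -0.22 -0.45] y [-0.31 -0.94 -0.15]
[-0.25  0.22  2.59  3.14  0.78 -1.4 ] [ 0.45  -0.045  0.25 ] z [ 0.87 -0.22 -0.45] y [-0.31 -0.94 -0.15]
lat 0.004 2.4
[-0.4   0.4   0.98  0.22  0.5   2.4 ] [ 0.85  -0.254  0.695] z [ 0.92 -0.27 -0.3 ] y [-0.39 -0.4  -0.83]
[-0.34  0.26  1.4   0.25  0.22  2.36] [ 0.779 -0.193  0.61 ] z [ 0.92 -0.27 -0.3 ] y [-0.39 -0.4  -0.83]
[-0.3   0.16  1.68  0.
[... 1092 characters left out ...]
082  0.29 ] z [ 0.9  -0.31 -0.3 ] y [-0.36 -0.92 -0.13]
lat -0.004 2.4
[-0.4   0.4   0.98  0.22  0.5   2.4 ] [ 0.85  -0.254  0.695] z [ 0.92 -0.27 -0.3 ] y [-0.39 -0.4  -0.83]
[-0.42  0.26  1.4   0.52  0.25  2.08] [ 0.766 -0.236  0.61 ] z [ 0.91 -0.27 -0.3 ] y [-0.39 -0.4  -0.83]
[-0.44  0.16  1.74  1.7   0.13  0.88] [ 0.685 -0.215  0.526] z [ 0.91 -0.29 -0.3 ] y [-0.4  -0.39 -0.83]
[-0.45  0.11  2.03  2.69  0.29 -0.12] [ 0.608 -0.187  0.445] z [ 0.91 -0.3  -0.3 ] y [-0.4  -0.39 -0.83]
[-0.44  0.12  2.31  2.94  0.56 -0.39] [ 0.537 -0.148  0.366] z [ 0.9  -0.31 -0.3 ] y [-0.4  -0.39 -0.83]
[-0.28  0.24  2.56  3.2   0.92 -0.55] [ 0.477 -0.082  0.29 ] z [ 0.9  -0.31 -0.3 ] y [-0.41 -0.4  -0.82]
```

Where this stands:
- I fitted a kinematic model of the arm to within 0.4 mm.
- My simulation reproduces how the arm resolves unreachable poses. Pushing against the stretched elbow tilts the tool, and passing the wrist's straight pose flips joint 4 onto the branch that the low, level grasp needs.

Now the tilting.

```bash
python3 -m pendant '[0,0.034,-0.022,0,0,0.034,-0.022,0,0,0.035,-0.02,0,0,0.036,-0.019,0,0,0.036,-0.018,0,0,0.037,-0.017,0,0,0.037,-0.016,0,0,0.038,-0.015,0,0,0.038,-0.014,0,0,0.038,-0.013,0,0,0.039,-0.012,0,0,0.039,-0.011,0,0,0.039,-0.01,0,0,0.039,-0.008,0,0,0.039,-0.006,0,0,0.04,-0.005,0]'; python3 -c "
from h import *
st()
from plan import *
show(sense()['joints'])"
```

```text
t: 11.87
eef_pos: [0.9591, -0.2583, 0.4484]
tool_rot: [0.181, 0.781, 0.579, 0.148]
ft_force: [-0.0, 0.4, 0.0]
finger_gap: 0.0856
t 11.87 tcp [ 0.9591 -0.2583  0.4484] F [-0.   0.4  0. ] gap 0.0856
x [0.285 0.958 0.022] y [ 0.851 -0.264  0.455] z [ 0.441 -0.111 -0.89 ]
j [-0.341  1.007  0.048  0.043  1.616 -0.034]
[-0.34  1.01  0.05  0.04  1.62 -0.03] [ 0.959 -0.258  0.448] z [ 0.44 -0.11 -0.89] y [ 0.85 -0.26  0.45]
```

```bash
python3 - <<'E'
from plan import *
q0=np.array([-.341,1.007,.05,.043,1.616,-.034])
for lat in (0,.01,-.01,.02):
    q,r=run(q0,.031,.026,lat,0,30); m=tool(q)[1]; print(lat,"az",np.arctan2(m[1,2],m[0,2]).round(3),"th",np.arccos(-m[2,2]).round(3), "roll x_z",m[2,0].round(3), r[0],r[-1])
E
```

```text
[-0.37  0.89  0.05  0.11  1.04 -0.07] [ 1.008 -0.299  0.671] z [ 0.89 -0.24 -0.39] y [ 0.37 -0.14  0.92]
0 az -0.268 th 1.166 roll x_z 0.031 [ 0.     0.039 -0.009  0.   ] [0.    0.036 0.017 0.   ]
[-0.16  0.91  0.05 -0.03  1.01  0.11] [ 1.054 -0.11   0.663] z [ 0.91 -0.17 -0.38] y [ 0.36 -0.15  0.92]
0.01 az -0.19 th 1.179 roll x_z 0.076 [ 0.01   0.039 -0.009  0.   ] [0.01  0.036 0.019 0.   ]
[-0.58  0.9   0.05  0.25  1.04 -0.24] [ 0.942 -0.474  0.667] z [ 0.87 -0.31 -0.38] y [ 0.37 -0.12  0.92]
-0.01 az -0.345 th 1.176 roll x_z -0.014 [-0.01   0.039 -0.009  0.   ] [-0.009  0.036  0.018  0.   ]
[ 0.04  0.94  0.05 -0.17  0.96  0.28] [1.073 0.072 0.645] z [ 0.93 -0.1  -0.35] y [ 0.33 -0.17  0.93]
0.02 az -0.109 th 1.209 roll x_z 0.123 [ 0.02   0.039 -0.009  0.   ] [0.019 0.035 0.022 0.   ]
```

```bash
python3 -m pendant '[-0.003,0.039,-0.009,0,-0.003,0.04,-0.007,0,-0.003,0.04,-0.006,0,-0.003,0.04,-0.005,0,-0.003,0.04,-0.004,0,-0.003,0.04,-0.003,0,-0.003,0.04,-0.002,0,-0.003,0.04,-0.001,0,-0.003,0.04,0,0,-0.003,0.04,0.001,0,-0.003,0.04,0.002,0,-0.003,0.04,0.003,0,-0.003,0.04,0.004,0,-0.003,0.04,0.005,0,-0.003,0.04,0.006,0,-0.003,0.04,0.007,0,-0.003,0.04,0.008,0,-0.003,0.039,0.009,0]'; python3 -c "
from h import *
from plan import *
show(sense()['joints']);st()"
```

```text
t: 13.37
eef_pos: [0.9882, -0.3264, 0.5675]
tool_rot: [0.334, 0.729, 0.537, 0.262]
ft_force: [-0.5, -0.8, 0.4]
finger_gap: 0.0853
[-0.41  0.94  0.05  0.11  1.28 -0.09] [ 0.988 -0.326  0.567] z [ 0.74 -0.21 -0.64] y [ 0.61 -0.2   0.77]
t 13.37 tcp [ 0.9882 -0.3264  0.5675] F [-0.5 -0.8  0.4] gap 0.0853
x [0.286 0.958 0.022] y [ 0.608 -0.2    0.768] z [ 0.741 -0.206 -0.64 ]
j [-0.408  0.943  0.048  0.11   1.28  -0.09 ]
```

```bash
python3 -m pendant '[-0.002,0.039,0.01,0,-0.002,0.039,0.011,0,-0.002,0.038,0.012,0,-0.002,0.038,0.013,0,-0.002,0.038,0.014,0,-0.002,0.037,0.015,0,-0.002,0.037,0.016,0,-0.002,0.037,0.017,0,-0.002,0.036,0.018,0,-0.002,0.036,0.018,0,-0.002,0.036,0.019,0,-0.002,0.035,0.019,0,-0.002,0.035,0.02,0,-0.002,0.035,0.02,0,-0.002,0.035,0.021,0,-0.002,0.034,0.021,0,-0.002,0.034,0.022,0]'; python3 - <<'E'
from h import *
from plan import *
s,M=st(); print("th",np.degrees(np.arccos(-M[2,2])),"az",np.arctan2(M[1,2],M[0,2]))
q=s["joints"].copy()
# spin 18 rows while pulling back toward the robot, simulate
for spin,N in ((.12,18),(-.12,18)):
    p=q.copy()
    p,_=run(p,-.01,0,0,spin,N); 
E
```

```text
t: 14.78
eef_pos: [1.0273, -0.3576, 0.6397]
tool_rot: [0.459, 0.661, 0.481, 0.347]
ft_force: [0.2, 0.2, 0.5]
finger_gap: 0.0856
t 14.78 tcp [ 1.0273 -0.3576  0.6397] F [0.2 0.2 0.5] gap 0.0856
x [0.295 0.955 0.017] y [ 0.318 -0.115  0.941] z [ 0.901 -0.272 -0.338]
j [-0.425  0.948  0.048  0.154  0.927 -0.119]
th 70.26559050864132 az -0.2935987643746775
[-0.45  0.45  1.02  0.33  0.47  1.83] [ 0.859 -0.304  0.636] z [ 0.9  -0.27 -0.34] y [-0.42 -0.73 -0.54]
[-0.46  0.45  1.02  0.34  0.48 -2.5 ] [ 0.859 -0.308  0.637] z [ 0.9  -0.27 -0.34] y [ 0.07  0.86 -0.51]
```

```bash
python3 -m pendant '[0,0,-0.012,0.12,0,0,-0.012,0.12,0,0,-0.012,0.12,0,0,-0.012,0.12,0,0,-0.012,0.12,0,0,-0.012,0.12,0,0,-0.012,0.12,0,0,-0.012,0.12,0,0,-0.012,0.12,0,0,-0.012,0.12,0,0,-0.012,0.12,0,0,-0.012,0.12,0,0,-0.012,0.12,0,0,-0.012,0.12,0,0,-0.012,0.12,0,0,-0.012,0.12,0,0,-0.012,0.12,0,0,-0.012,0.12,0,0,0,0,0.12,0,0,0,0.12]'; cat >> plan.py <<'E'
def line(p,T,n,stepmax,lat=0,latn=0,spin=0,every=5,az=-.297):
    v=np.array([-np.sin(az),np.cos(az),0]); rows=[]
    for k in range(n):
        a,m=tool(p); d=T-a; L=np.linalg.norm(d)
        if L<.003: break
        d=d*min(1,stepmax/L)+(lat*v if k<latn else 0)
        r=np.r_[m.T@d,spin].round(3); rows.append(r); p=lstep(p,r)
        if k%every==every-1: print(k+1,end=" "); show(p)
    return p,rows
def pr(rows): print(json.dumps([float(x) for r in rows for x in r]))
import json
E
python3 - <<'E'
from h import *
from plan import *
s,M=st(); q=s["joints"].copy()
T=np.array([.44,-.035,.26])
for lat in (-.004,-.008):
    p,rows=line(q,T,60,.025,lat,20); print(len(rows)); show(p)
E
```

```text
t 14.78 tcp [ 1.0273 -0.3576  0.6397] F [0.2 0.2 0.5] gap 0.0856
x [0.295 0.955 0.017] y [ 0.318 -0.115  0.941] z [ 0.901 -0.272 -0.338]
j [-0.425  0.948  0.048  0.154  0.927 -0.119]
5 [-0.44  0.56  1.01  0.34  0.38 -0.35] [ 0.91  -0.318  0.568] z [ 0.9  -0.28 -0.34] y [ 0.32 -0.12  0.94]
10 [-0.45  0.39  1.44  0.92  0.15 -0.94] [ 0.807 -0.281  0.505] z [ 0.89 -0.29 -0.34] y [ 0.32 -0.12  0.94]
15 [-0.45  0.28  1.77  2.46  0.17 -2.5 ] [ 0.71  -0.241  0.444] z [ 0.89 -0.31 -0.34] y [ 0.32 -0.12  0.94]
20 [-0.48  0.18  2.05  2.63  0.33 -2.69] [ 0.616 -0.204  0.396] z [ 0.89 -0.29 -0.36] y [ 0.33 -0.13  0.93]
25 [-0.5   0.1   2.28  2.61  0.46 -2.69] [ 0.532 -0.15   0.355] z [ 0.89 -0.23 -0.39] y [ 0.36 -0.16  0.92]
30 [-0.5   0.05  2.47  2.59  0.57 -2.69] [ 0.463 -0.097  0.317] z [ 0.89 -0.17 -0.42] y [ 0.39 -0.19  0.9 ]
35 [-0.45  0.07  2.57  2.61  0.64 -2.69] [ 0.435 -0.052  0.282] z [ 0.88 -0.09 -0.46] y [ 0.43 -0.23  0.87]
40 [-0.42  0.14  2.59  2.63  0.69 -2.69] [ 0.44  -0.036  0.262] z [ 0.87 -0.05 -0.48] y [ 0.46 -0.25  0.85]
40
[-0.42  0.14  2.59  2.63  0.69 -2.69] [ 0.44  -0.03
[... 336 characters left out ...]
 0.89 -0.31 -0.34] y [ 0.32 -0.12  0.94]
20 [-0.56  0.21  2.04  2.58  0.38 -2.68] [ 0.613 -0.243  0.393] z [ 0.89 -0.32 -0.34] y [ 0.32 -0.12  0.94]
25 [-0.55  0.11  2.26  2.58  0.48 -2.69] [ 0.535 -0.179  0.36 ] z [ 0.89 -0.26 -0.37] y [ 0.34 -0.15  0.93]
30 [-0.53  0.05  2.45  2.58  0.56 -2.69] [ 0.469 -0.117  0.327] z [ 0.89 -0.2  -0.4 ] y [ 0.37 -0.18  0.91]
35 [-0.48  0.05  2.56  2.61  0.62 -2.69] [ 0.434 -0.065  0.295] z [ 0.89 -0.13 -0.44] y [ 0.41 -0.22  0.89]
40 [-0.42  0.13  2.59  2.64  0.68 -2.69] [ 0.439 -0.038  0.265] z [ 0.88 -0.06 -0.48] y [ 0.45 -0.25  0.86]
42
[-0.41  0.14  2.59  2.65  0.69 -2.69] [ 0.44  -0.036  0.262] z [ 0.88 -0.05 -0.48] y [ 0.45 -0.26  0.85]$: bad value
```

```bash
python3 -m pendant '[0,0,-0.012,0.12,0,0,-0.012,0.12,0,0,-0.012,0.12,0,0,-0.012,0.12,0,0,-0.012,0.12,0,0,-0.012,0.12,0,0,-0.012,0.12,0,0,-0.012,0.12,0,0,-0.012,0.12,0,0,-0.012,0.12]' 
```

```text
t: 15.62
eef_pos: [0.9185, -0.3246, 0.6806]
tool_rot: [0.181, 0.818, 0.022, 0.546]
ft_force: [-0.5, -0.1, 0.2]
finger_gap: 0.0854
```

```bash
python3 -m pendant '[0,0,-0.012,0.12,0,0,-0.012,0.12,0,0,-0.012,0.12,0,0,-0.012,0.12,0,0,-0.012,0.12,0,0,-0.012,0.12,0,0,-0.012,0.12,0,0,-0.012,0.12,0,0,-0.012,0.12]'; python3 - <<'E'
from h import *
from plan import *
s,M=st(); q=s["joints"].copy()
T=np.array([.44,-.035,.26])
for lat in (-.004,-.008):
    p,rows=line(q,T,60,.025,lat,20); print(len(rows)); show(p)
E
```

```text
t: 16.37
eef_pos: [0.8212, -0.2952, 0.7173]
tool_rot: [-0.125, 0.713, -0.402, 0.561]
ft_force: [0.1, 0.3, 0.3]
finger_gap: 0.0853
t 16.37 tcp [ 0.8212 -0.2952  0.7173] F [0.1 0.3 0.3] gap 0.0853
x [ 0.047 -0.713  0.699] y [-0.432 -0.646 -0.63 ] z [ 0.901 -0.272 -0.338]
j [-0.469  0.386  0.926  0.283  0.628  2.013]
5 [-0.48  0.23  1.37  0.5   0.36  1.77] [ 0.74  -0.263  0.627] z [ 0.9  -0.28 -0.34] y [-0.44 -0.64 -0.63]
10 [-0.49  0.12  1.72  1.1   0.18  1.15] [ 0.661 -0.227  0.54 ] z [ 0.89 -0.29 -0.34] y [-0.45 -0.64 -0.63]
15 [-0.47  0.06  2.03  2.44  0.21 -0.21] [ 0.586 -0.188  0.454] z [ 0.89 -0.31 -0.34] y [-0.46 -0.64 -0.62]
20 [-0.42  0.06  2.31  2.97  0.45 -0.72] [ 0.519 -0.141  0.372] z [ 0.88 -0.32 -0.34] y [-0.47 -0.63 -0.62]
25 [-0.21  0.18  2.56  3.33  0.82 -0.95] [ 0.461 -0.065  0.291] z [ 0.88 -0.33 -0.35] y [-0.48 -0.64 -0.61]
27
[-0.08  0.29  2.64  3.45  1.01 -0.94] [ 0.439 -0.035  0.261] z [ 0.88 -0.33 -0.35] y [-0.48 -0.64 -0.6 ]
5 [-0.51  0.23  1.36  0.56  0.39  1.7 ] [ 0.735 -0.281  0.629] z [ 0.9  -0.28 -0.34] y [-0.44 -0.64 -0.63]
10 [-0.55  0.13  1.71  1.18  0.25  1.05] [ 0.654 -0.258  0.543] z [ 0.89 -0.29 -0.34] y [-0.44 -0.64 -0.63]
15 [-0.58  0.07  2.    2.1   0.28  0.1 ] [ 0.581 -0.228  0.46 ] z [ 0.89 -0.3  -0.34] y [-0.45 -0.64 -0.62]
20 [-0.57  0.05  2.27  2.61  0.46 -0.45] [ 0.515 -0.186  0.383] z [ 0.89 -0.31 -0.34] y [-0.46 -0.64 -0.62]
25 [-0.34  0.13  2.51  3.15  0.72 -0.87] [ 0.469 -0.098  0.31 ] z [ 0.88 -0.32 -0.34] y [-0.47 -0.64 -0.61]
29
[-0.08  0.29  2.64  3.44  1.02 -0.94] [ 0.44  -0.035  0.26 ] z [ 0.88 -0.33 -0.34] y [-0.47 -0.64 -0.6 ]
```

```bash
python3 - <<'E'
from h import *
from plan import *
s,M=st(); q=s["joints"].copy()
p,rows=line(q,np.array([.512,-.066,.26]),60,.03,-.006,12,every=4); print(len(rows)); pr(rows)
# check grasp poses
tz=M[:,2]
u=np.array([np.cos(-.297),np.sin(-.297),0]); x=np.cross(tz,u);x/=np.linalg.norm(x)
up=np.cross(x,tz); up=up*np.sign(up[2]); ty=-up; Mg=np.column_stack([np.cross(ty,tz),ty,tz])
for P in ([.512,-.066,.26],[.512,-.066,.08],[.565,-.082,.06]):
    g,e=ik(np.array(P),Mg,np.array([-.2,.4,2.5,3.2,.9,0])); print(g.round(2),np.abs(e).max().round(4),"elbow/wrist",(np.array(P)-.255*tz).round(3))
E
```

```text
t 16.37 tcp [ 0.8212 -0.2952  0.7173] F [0.1 0.3 0.3] gap 0.0853
x [ 0.047 -0.713  0.699] y [-0.432 -0.646 -0.63 ] z [ 0.901 -0.272 -0.338]
j [-0.469  0.386  0.926  0.283  0.628  2.013]
4 [-0.48  0.25  1.34  0.5   0.37  1.77] [ 0.752 -0.271  0.625] z [ 0.9  -0.28 -0.34] y [-0.44 -0.64 -0.63]
8 [-0.49  0.17  1.68  1.12  0.18  1.12] [ 0.684 -0.243  0.533] z [ 0.89 -0.29 -0.34] y [-0.45 -0.64 -0.63]
12 [-0.48  0.13  1.97  2.49  0.21 -0.26] [ 0.618 -0.21   0.446] z [ 0.88 -0.31 -0.35] y [-0.47 -0.63 -0.62]
16 [-0.37  0.15  2.23  3.13  0.45 -0.85] [ 0.566 -0.146  0.36 ] z [ 0.88 -0.33 -0.35] y [-0.48 -0.63 -0.61]
20 [-0.2   0.29  2.45  3.36  0.82 -0.97] [ 0.518 -0.078  0.275] z [ 0.87 -0.34 -0.35] y [-0.49 -0.63 -0.6 ]
21
[-0.021, 0.018, -0.009, 0.0, -0.021, 0.018, -0.009, 0.0, -0.021, 0.018, -0.009, 0.0, -0.021, 0.017, -0.009, 0.0, -0.022, 0.017, -0.009, 0.0, -0.022, 0.017, -0.009, 0.0, -0.022, 0.016, -0.009, 0.0, -0.022, 0.016, -0.009, 0.0, -0.022, 0.015, -0.009, 0.0, -0.023, 0.015, -0.009, 0.0, -0.023, 0.014, -0.009, 0.0, -0.023, 0.014, -0.009, 0.0, -0.027, 0.009, -0.009, 0.0, -0.027, 0.008, -0.009, 0.0, -0.028, 0.008, -0.009, 0.0, -0.028, 0.008, -0.008, 0.0, -0.028, 0.008, -0.008, 0.0, -0.028, 0.008, -0.008, 0.0, -0.028, 0.007, -0.008, 0.0, -0.028, 0.007, -0.008, 0.0, -0.02, 0.004, -0.004, 0.0]
[-0.22  0.33  2.5   3.22  0.92 -0.02] 0.0 elbow/wrist [0.282 0.003 0.346]
[-0.22  0.99  2.6   3.21  1.67  0.04] 0.0 elbow/wrist [0.282 0.003 0.166]
[-0.24  0.97  2.45  3.2   1.5   0.03] 0.0 elbow/wrist [ 0.335 -0.013  0.146]
```

Now I'll go through the wrist flip, in two halves.

```bash
python3 -m pendant '[-0.021,0.018,-0.009,0,-0.021,0.018,-0.009,0,-0.021,0.018,-0.009,0,-0.021,0.017,-0.009,0,-0.022,0.017,-0.009,0,-0.022,0.017,-0.009,0,-0.022,0.016,-0.009,0,-0.022,0.016,-0.009,0,-0.022,0.015,-0.009,0,-0.023,0.015,-0.009,0]'; python3 - <<'E'
from h import *
from plan import *
s,M=st(); q=s["joints"].copy(); show(q)
p,rows=line(q,np.array([.512,-.066,.26]),60,.03,-.006,4,every=4); print(len(rows)); pr(rows)
E
```

```text
t: 17.2
eef_pos: [0.6751, -0.2333, 0.5144]
tool_rot: [-0.126, 0.714, -0.398, 0.562]
ft_force: [0.1, -0.4, -0.7]
finger_gap: 0.0851
t 17.20 tcp [ 0.6751 -0.2333  0.5144] F [ 0.1 -0.4 -0.7] gap 0.0851
x [ 0.052 -0.71   0.702] y [-0.428 -0.651 -0.627] z [ 0.902 -0.268 -0.337]
j [-0.495  0.163  1.74   1.48   0.195  0.751]
[-0.49  0.16  1.74  1.48  0.19  0.75] [ 0.675 -0.233  0.514] z [ 0.9  -0.27 -0.34] y [-0.43 -0.65 -0.63]
4 [-0.48  0.14  2.02  2.54  0.29 -0.33] [ 0.611 -0.199  0.428] z [ 0.9  -0.29 -0.34] y [-0.44 -0.65 -0.62]
8 [-0.37  0.17  2.28  3.07  0.54 -0.82] [ 0.558 -0.133  0.343] z [ 0.89 -0.3  -0.34] y [-0.45 -0.65 -0.61]
12 [-0.19  0.33  2.49  3.32  0.91 -0.93] [ 0.512 -0.066  0.261] z [ 0.89 -0.31 -0.34] y [-0.46 -0.65 -0.6 ]
12
[-0.023, 0.015, -0.009, 0.0, -0.023, 0.014, -0.009, 0.0, -0.023, 0.014, -0.009, 0.0, -0.023, 0.013, -0.009, 0.0, -0.028, 0.008, -0.009, 0.0, -0.028, 0.008, -0.009, 0.0, -0.028, 0.007, -0.009, 0.0, -0.028, 0.007, -0.009, 0.0, -0.028, 0.007, -0.009, 0.0, -0.028, 0.007, -0.008, 0.0, -0.028, 0.007, -0.008, 0.0, -0.026, 0.005, -0.006, 0.0]
```

```bash
python3 -m pendant '[-0.023,0.015,-0.009,0,-0.023,0.014,-0.009,0,-0.023,0.014,-0.009,0,-0.023,0.013,-0.009,0,-0.028,0.008,-0.009,0,-0.028,0.008,-0.009,0,-0.028,0.007,-0.009,0,-0.028,0.007,-0.009,0,-0.028,0.007,-0.009,0,-0.028,0.007,-0.008,0,-0.028,0.007,-0.008,0,-0.026,0.005,-0.006,0,0,0,0,0]'; python3 - <<'E'
from h import *
from plan import *
s,M=st(); q=s["joints"].copy(); show(q)
print("th",np.degrees(np.arccos(-M[2,2])),"az",np.arctan2(M[1,2],M[0,2]))
# spin needed so tool x horizontal: minimise |x_z|
a=np.arctan2(M[2,0],-M[2,1]); print("spin to y down:",[round(float(x),3) for x in (np.arctan2(-M[2,0],M[2,1]),np.arctan2(M[2,0],-M[2,1]))])
for sp in (np.arctan2(-M[2,0],M[2,1]),np.arctan2(M[2,0],-M[2,1])): print(sp,(M@rz(sp)).round(3)[2])
c=camera("top"); cv2.imwrite("pics/top4.png",c["img"]); green(c)
for q in("near_edge","far_edge","green_board","front_edge"):
  for r in place_of(q,c)[:1]: print(q,r["p"],w(c,r["centre"]).round(4))
E
```

```text
t: 18.28
eef_pos: [0.5432, -0.0709, 0.2942]
tool_rot: [-0.131, 0.718, -0.395, 0.557]
ft_force: [0.9, 0.1, 0.7]
finger_gap: 0.0852
t 18.28 tcp [ 0.5432 -0.0709  0.2942] F [0.9 0.1 0.7] gap 0.0852
x [ 0.066 -0.714  0.697] y [-0.422 -0.653 -0.629] z [ 0.904 -0.253 -0.344]
j [-0.233  0.256  2.392  3.198  0.726 -0.865]
[-0.23  0.26  2.39  3.2   0.73 -0.87] [ 0.543 -0.071  0.294] z [ 0.9  -0.25 -0.34] y [-0.42 -0.65 -0.63]
th 69.86869569255698 az -0.2726809385687087
spin to y down: [-2.305, 0.837]
-2.304923776781207 [-0.     0.939 -0.344]
0.8366688768085863 [ 0.    -0.939 -0.344]
((0.6077330708503723, -0.09598787873983383), (0.19089451432228088, 0.13178977370262146), 73.55538177490234)
near_edge 0.83 [ 0.541  -0.0761  0.0695]
far_edge 0.78 [ 0.6737 -0.117   0.0714]
green_board 0.7 [ 0.6093 -0.0936  0.0669]
```

View pics/top4.png

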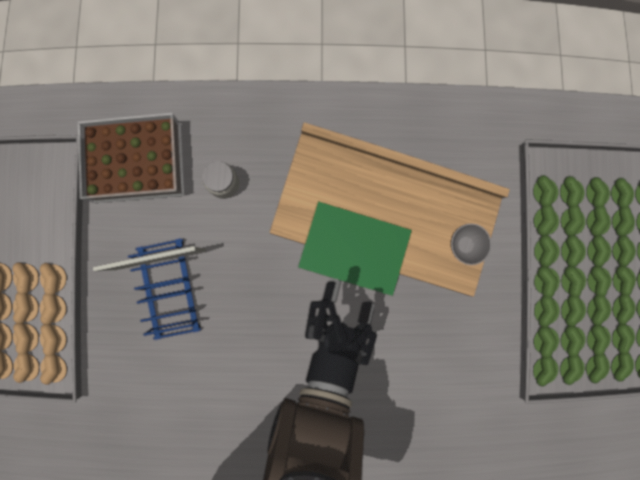

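The board is clear to the left of the fingers. It lies at (0.608, -0.096) with yaw -16.4°, near edge at (0.541, -0.076), overhang still about 50 mm. The tool is at 70° tilt and -15.6° azimuth. Next I spin it so the jaws open vertically and set them to 60 %.

```bash
python3 -m pendant '[0,0,-0.005,0.12,0,0,-0.005,0.12,0,0,-0.005,0.12,0,0,-0.005,0.12,0,0,-0.005,0.12,0,0,-0.005,0.12,0,0,0,0.117,0,0,0,0]' 60; python3 -c "
from h import *
todo([.510,-.067,.075]); todo([.570,-.084,.063])"
```

```text
t: 19.2
eef_pos: [0.5186, -0.066, 0.3091]
tool_rot: [0.349, -0.491, 0.653, -0.458]
ft_force: [-0.0, 0.7, 0.0]
finger_gap: 0.0511
t 19.20 tcp [ 0.5186 -0.066   0.3091] F [-0.   0.7  0. ] gap 0.0511
x [-0.273 -0.962 -0.006] y [-0.321  0.097 -0.942] z [ 0.907 -0.255 -0.336]
j [-0.234  0.192  2.428  3.2    0.707 -0.024]
tool delta [0.0048 0.2232 0.0711]
t 19.20 tcp [ 0.5186 -0.066   0.3091] F [-0.   0.7  0. ] gap 0.0511
x [-0.273 -0.962 -0.006] y [-0.321  0.097 -0.942] z [ 0.907 -0.255 -0.336]
j [-0.234  0.192  2.428  3.2    0.707 -0.024]
tool delta [0.0048 0.2136 0.1339]
```

```bash
python3 -m pendant '[0.001,0.03,0.009,0,0.001,0.03,0.009,0,0.001,0.03,0.009,0,0.001,0.03,0.009,0,0.001,0.03,0.009,0,0,0.03,0.009,0,0,0.025,0.009,0,0,0.012,0.006,0,0,0.004,0.002,0,0,0,0,0,0,0,0,0]'; python3 - <<'E'
from h import *
todo([.570,-.084,.063])
for n in ("scene","wrist"):
    c=camera(n); cv2.imwrite(f"pics/{n}5.png",c["img"])
E
```

```text
t: 20.12
eef_pos: [0.5097, -0.0681, 0.0766]
tool_rot: [0.348, -0.494, 0.652, -0.459]
ft_force: [0.5, -0.6, -0.6]
finger_gap: 0.051
t 20.12 tcp [ 0.5097 -0.0681  0.0766] F [ 0.5 -0.6 -0.6] gap 0.051
x [-0.27  -0.963  0.001] y [-0.325  0.091 -0.941] z [ 0.906 -0.255 -0.337]
j [-0.25   1.012  2.607  3.164  1.704  0.011]
tool delta [-0.001  -0.0083  0.0633]
```

View pics/scene5.png

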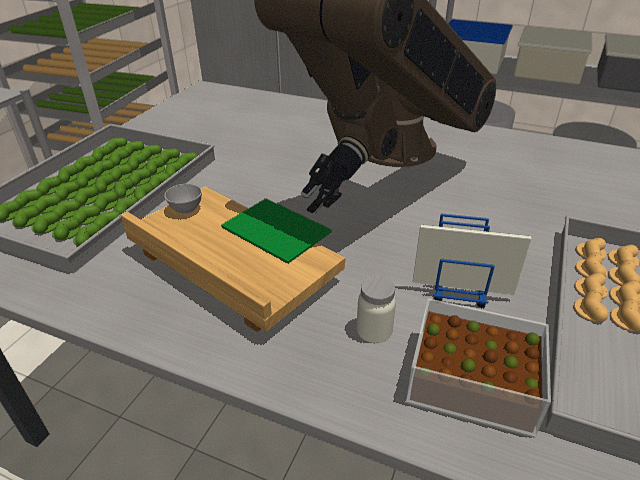

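View pics/wrist5.png

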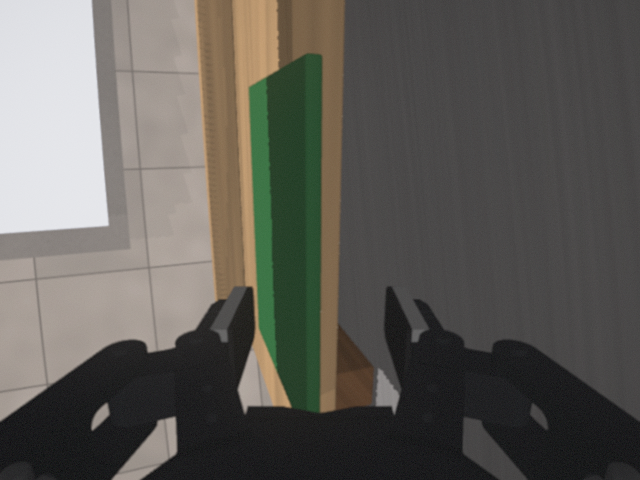

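The board edge (column 322) sits between the open jaws (columns 250 to 388). I'll slide in.

```bash
python3 -m pendant '[0,-0.001,0.008,0,0,-0.001,0.012,0,0,-0.001,0.014,0,0,-0.001,0.014,0,0,-0.002,0.01,0,0,-0.002,0.005,0,0,0,0,0,0,0,0,0]'; python3 -m pendant '[0,0,0,0,0,0,0,0,0,0,0,0]' 27;  python3 - <<'E'
from h import *
st()
c=camera("wrist"); cv2.imwrite("pics/wrist6.png",c["img"])
c=camera("scene"); cv2.imwrite("pics/scene6.png",cv2.resize(c["img"][130:300,180:400],None,fx=3,fy=3))
E
```

```text
t: 20.88
eef_pos: [0.569, -0.0845, 0.0634]
tool_rot: [0.348, -0.494, 0.652, -0.459]
ft_force: [0.5, 0.1, -0.7]
finger_gap: 0.0512
t: 21.13
eef_pos: [0.5688, -0.0844, 0.0621]
tool_rot: [0.348, -0.494, 0.652, -0.458]
ft_force: [-0.5, 0.1, 0.3]
finger_gap: 0.0229
t 21.13 tcp [ 0.5688 -0.0844  0.0621] F [-0.5  0.1  0.3] gap 0.0229
x [-0.271 -0.963 -0.001] y [-0.326  0.092 -0.941] z [ 0.906 -0.254 -0.338]
j [-0.254  0.958  2.446  3.16   1.488  0.006]
```

View pics/wrist6.png

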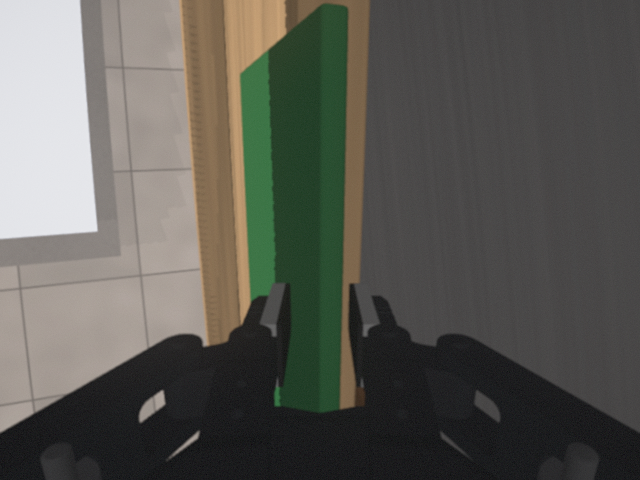

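View pics/scene6.png

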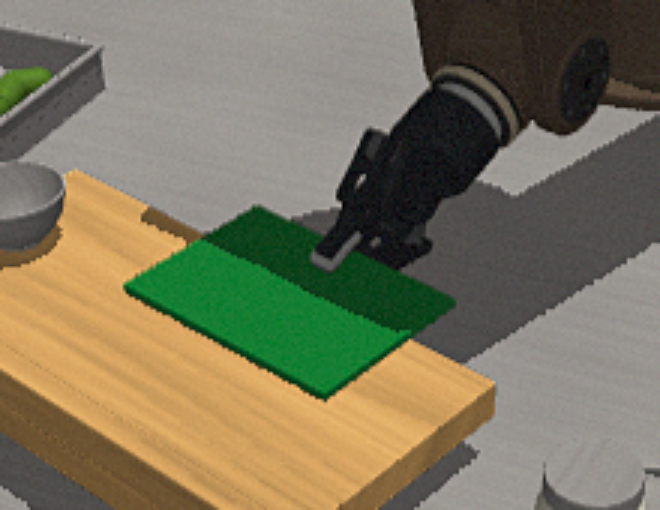

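```bash
python3 -m pendant '[0,-0.003,0,0,0,-0.005,-0.001,0,0,-0.006,-0.001,0,0,-0.006,-0.001,0,0,-0.006,-0.001,0,0,-0.006,-0.001,0,0,-0.006,-0.001,0,0,-0.005,-0.001,0,0,-0.003,0,0,0,0,0,0]'; python3 - <<'E'
from h import *
st()
c=camera("wrist"); cv2.imwrite("pics/wrist7.png",c["img"])
c=camera("scene"); cv2.imwrite("pics/scene7.png",cv2.resize(c["img"][130:300,180:400],None,fx=3,fy=3))
E
```

```text
t: 22.07
eef_pos: [0.578, -0.0871, 0.1087]
tool_rot: [0.348, -0.493, 0.652, -0.459]
ft_force: [0.1, 0.0, -1.2]
finger_gap: 0.0229
t 22.07 tcp [ 0.578  -0.0871  0.1087] F [ 0.1  0.  -1.2] gap 0.0229
x [-0.271 -0.963 -0.001] y [-0.324  0.092 -0.942] z [ 0.907 -0.255 -0.337]
j [-2.550e-01  8.160e-01  2.432e+00  3.160e+00  1.333e+00  3.000e-03]
```

View pics/scene7.png

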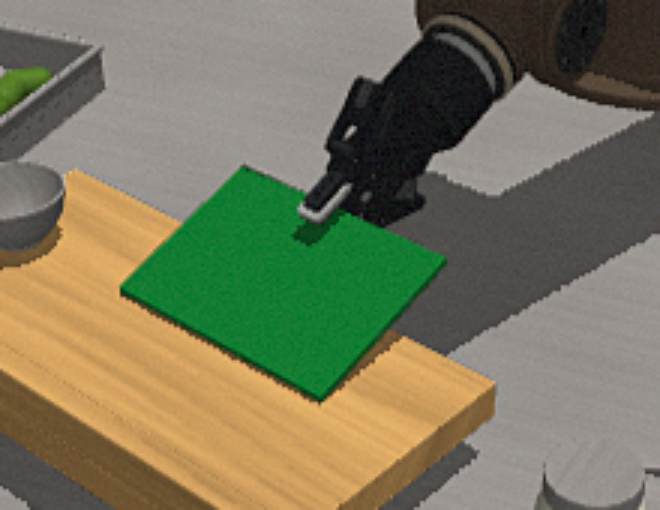

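View pics/wrist7.png

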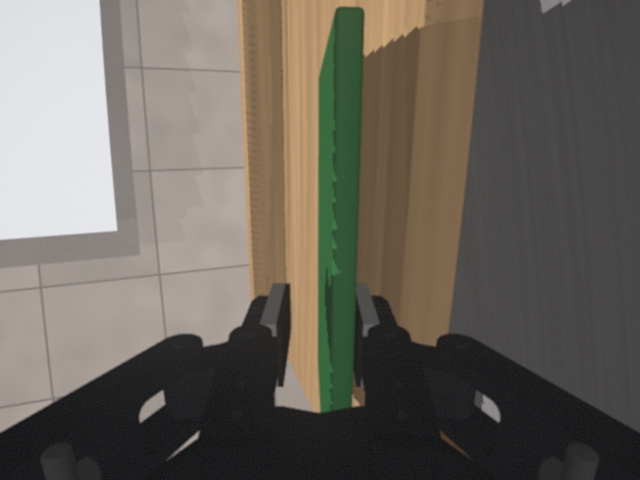

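```bash
python3 -m pendant '[0,0,0.003,0,0,0,0.003,0,0,0,0,0,0,0,0,0,0,0,0,0,0,0,0,0]' 0; python3 - <<'E'
from h import *
s,M=st(); from plan import *
c=camera("scene"); cv2.imwrite("pics/scene8.png",cv2.resize(c["img"][130:300,180:400],None,fx=3,fy=3))
q=s["joints"].copy()
E
```

```text
t: 22.67
eef_pos: [0.5833, -0.0886, 0.1058]
tool_rot: [0.348, -0.494, 0.652, -0.458]
ft_force: [0.8, -0.3, 0.6]
finger_gap: 0.0071
t 22.67 tcp [ 0.5833 -0.0886  0.1058] F [ 0.8 -0.3  0.6] gap 0.0071
x [-0.271 -0.963 -0.001] y [-0.325  0.092 -0.941] z [ 0.906 -0.255 -0.338]
j [-2.550e-01  8.200e-01  2.418e+00  3.160e+00  1.323e+00  3.000e-03]
```

View pics/scene8.png

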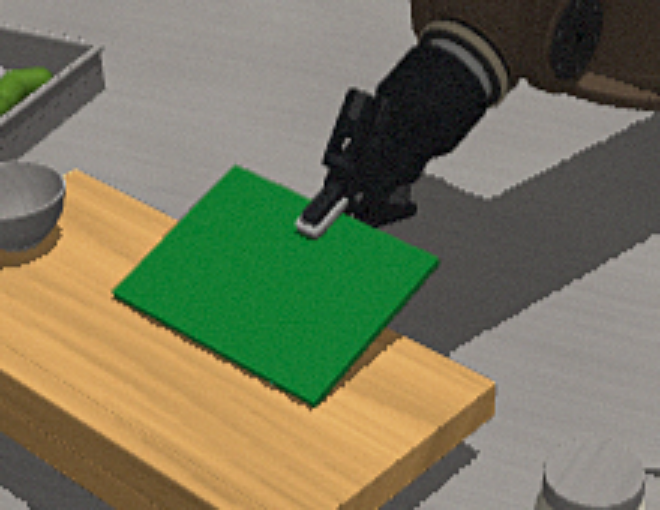

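```bash
cat > s1.py <<'E'
from plan import *
q=np.array([-.255,.820,2.418,3.16,1.323,.003])
p,_=line(q,np.array([.57,-.085,.33]),30,.03,every=30); show(p)
for i in range(8): p=lstep(p,[0,0,0,-.115])
show(p)
p,_=line(p,np.array([.675,-.233,.514]),30,.03,every=4); 
p,_=line(p,np.array([.76,-.265,.62]),30,.03,every=4); print("at out"); show(p); np.save("/tmp/p.npy",p)
E
python3 s1.py; python3 - <<'E'
from plan import *
p0_=np.load("/tmp/p.npy")
for k in range(5):
    p0_=lstep(p0_,[0,0,-.0,0])
p=p0_.copy()
for k in range(36):
    p=lstep(p,[0,0,0,-.12])
    if k%6==5: show(p)
print("untilt")
for b in range(7):
    p,_=run(p,-.02,-.025,0,0,8)
E
```

```text
[-0.26  0.21  2.29  3.17  0.58 -0.02] [ 0.57  -0.085  0.33 ] z [ 0.91 -0.25 -0.34] y [-0.32  0.09 -0.94]
[-0.26  0.21  2.29  3.17  0.58 -0.94] [ 0.57  -0.085  0.33 ] z [ 0.91 -0.25 -0.34] y [-0.41 -0.71 -0.57]
4 [-0.39  0.14  2.06  2.79  0.3  -0.63] [ 0.616 -0.156  0.415] z [ 0.9  -0.27 -0.34] y [-0.42 -0.71 -0.56]
8 [-0.48  0.16  1.78  1.67  0.16  0.47] [ 0.666 -0.226  0.502] z [ 0.9  -0.29 -0.34] y [-0.44 -0.71 -0.56]
4 [-0.46  0.24  1.41  0.4   0.3   1.77] [ 0.746 -0.262  0.603] z [ 0.89 -0.31 -0.34] y [-0.46 -0.7  -0.55]
at out
[-0.45  0.26  1.34  0.32  0.34  1.85] [ 0.76  -0.265  0.619] z [ 0.89 -0.31 -0.34] y [-0.46 -0.7  -0.55]
[-0.45  0.26  1.34  0.32  0.34  1.13] [ 0.76  -0.265  0.619] z [ 0.89 -0.31 -0.34] y [-0.3  -0.95  0.09]
[-0.45  0.26  1.34  0.32  0.34  0.41] [ 0.76  -0.265  0.619] z [ 0.89 -0.31 -0.34] y [ 0.01 -0.73  0.68]
[-0.45  0.26  1.34  0.32  0.34 -0.31] [ 0.76  -0.265  0.619] z [ 0.89 -0.31 -0.34] y [ 0.31 -0.15  0.94]
[-0.45  0.26  1.34  0.32  0.34 -1.03] [ 0.76  -0.265  0.62 ] z [ 0.89 -0.31 -0.34] y [0.46 0.51 0.73]
[-0.45  0.26  1.34  0.32  0.34 -1.75] [ 
[... 205 characters left out ...]
-2.69] [ 0.62  -0.202  0.473] z [ 0.83 -0.35 -0.43] y [ 0.11  0.87 -0.48]
[-0.45 -0.07  2.21  0.52  0.06 -2.69] [ 0.473 -0.147  0.379] z [ 0.75 -0.33 -0.58] y [ 0.05  0.89 -0.44]
[-0.48 -0.29  2.55  0.5   0.06 -2.69] [ 0.309 -0.079  0.291] z [ 0.66 -0.32 -0.68] y [ 0.02  0.91 -0.41]
[-0.63 -0.77  2.79  0.31  0.38 -2.59] [0.151 0.007 0.217] z [ 0.62 -0.32 -0.72] y [ 0.    0.92 -0.4 ]
[ 0.21 -0.84  2.79 -0.62  0.73 -1.14] [ 0.06  -0.02   0.197] z [ 0.56 -0.28 -0.78] y [-0.03  0.94 -0.35]
[ 0.41 -0.84  2.79 -0.52  0.9  -1.03] [ 0.024 -0.026  0.176] z [ 0.45 -0.23 -0.86] y [-0.07  0.96 -0.29]
[ 0.45 -0.84  2.79 -0.38  0.99 -1.08] [-0.007 -0.018  0.16 ] z [ 0.34 -0.18 -0.92] y [-0.1   0.97 -0.23]
```

```bash
cat > s2.py <<'E'
from plan import *
import sys
q=np.array([-.255,.820,2.418,3.16,1.323,.003])
for T in ([.57,-.085,.36],[.62,-.10,.45],[.60,-.1,.30]):
  p,_=line(q,np.array(T),30,.03,every=30); p[5]=-2.69; print("T",T); show(p)
  for gain in (0,.3,1):
    x=p.copy(); print(" gain",gain)
    for k in range(48):
        a,m=tool(x); d=gain*(np.array(T)-a); L=np.linalg.norm(d); d=d*min(1,.04/max(L,1e-9))
        x=lstep(x,np.r_[m.T@d,-.12])
        if k%8==7: show(x)
E
python3 s2.py
```

```text
T [0.57, -0.085, 0.36]
[-0.26  0.15  2.25  3.18  0.48 -2.69] [ 0.57  -0.085  0.36 ] z [ 0.91 -0.25 -0.34] y [ 0.16 -0.52  0.84]
 gain 0
[-0.53  0.04  2.17  2.1   0.4  -2.69] [ 0.548 -0.145  0.401] z [ 0.91 -0.14 -0.4 ] y [0.42 0.33 0.84]
[-0.54 -0.05  2.    1.18  0.38 -2.69] [ 0.544 -0.151  0.465] z [ 0.87 -0.13 -0.48] y [0.25 0.95 0.2 ]
[-0.36 -0.07  1.87  0.32  0.36 -2.69] [ 0.561 -0.112  0.509] z [ 0.82 -0.19 -0.54] y [-0.19  0.8  -0.57]
[-0.13 -0.04  1.86 -0.54  0.36 -2.69] [ 0.576 -0.055  0.506] z [ 0.8  -0.29 -0.52] y [-0.54  0.01 -0.84]
[ 0.2   0.04  1.89 -1.13  0.58 -2.69] [0.572 0.052 0.463] z [ 0.78 -0.35 -0.52] y [-0.61 -0.62 -0.49]
[ 0.76  0.23  1.96 -1.13  1.03 -2.69] [0.45  0.246 0.338] z [ 0.68 -0.42 -0.6 ] y [-0.54 -0.84 -0.03]
 gain 0.3
[-0.45  0.06  2.17  2.14  0.36 -2.69] [ 0.56  -0.113  0.392] z [ 0.9  -0.1  -0.42] y [0.43 0.32 0.85]
[-0.38  0.04  2.05  1.24  0.26 -2.69] [ 0.571 -0.088  0.402] z [ 0.83 -0.07 -0.55] y [0.23 0.95 0.23]
[-0.26  0.07  2.02  0.35  0.18 -2.69] [ 0.577 -0.067  0.382] z [ 0.77 -0.14 -0.63] y [-0.27  0.81 -0.51]
[-0.21  0.1   2.06 -0.58  0
[... 4226 characters left out ...]
 -2.69] [0.538 0.088 0.237] z [ 0.49 -0.47 -0.73] y [-0.73 -0.69 -0.05]
 gain 1
[-0.46  0.23  2.15  2.13  0.48 -2.69] [ 0.6   -0.111  0.321] z [ 0.88  0.   -0.47] y [0.45 0.27 0.85]
[-0.43  0.21  2.01  1.24  0.4  -2.69] [ 0.605 -0.099  0.318] z [ 0.75  0.06 -0.66] y [0.21 0.92 0.32]
[-0.31  0.22  1.92  0.38  0.38 -2.69] [ 0.606 -0.089  0.309] z [ 0.61 -0.05 -0.79] y [-0.36  0.87 -0.34]
[-0.19  0.25  1.94 -0.48  0.33 -2.69] [ 0.601 -0.089  0.294] z [ 0.56 -0.26 -0.78] y [-0.78  0.15 -0.61]
[-0.02  0.27  1.98 -1.13  0.45 -2.69] [ 0.6   -0.048  0.289] z [ 0.58 -0.41 -0.71] y [-0.78 -0.53 -0.33]
[ 0.26  0.38  1.99 -1.13  0.79 -2.69] [0.55  0.045 0.234] z [ 0.43 -0.55 -0.72] y [-0.79 -0.61 -0.  ]
```

```bash
cat > s3.py <<'E'
from plan import *
q=np.array([-.255,.820,2.418,3.16,1.323,.003])
tz=np.array([.906,-.255,-.338])
M0=tool(q)[1]
for lat in (-.1,0,.1):
 for r in (.46,.52,.58):
  for z in (.24,.30,.36):
   u=np.array([.956,-.292,0]);v=np.array([.292,.956,0]); T=u*r+v*(.066+lat-.04)+zz*z
   g,e=ik(T,M0,q)
   if np.abs(e).max()>.003: continue
   g[5]=-2.69; x=g.copy(); best=(9,)
   for k in range(44):
        a,m=tool(x); d=T-a; L=np.linalg.norm(d); d=d*min(1,.04/max(L,1e-9))
        x=lstep(x,np.r_[m.T@d,-.12],1)
        th=np.arccos(-tool(x)[1][2,2])
        if th<best[0]: best=(th,k,x.copy())
   print(T.round(2),"b0",g[4].round(2),"th",np.degrees(best[0]).round(1),best[1],best[2].round(2),tool(best[2])[0].round(2))
E
python3 s3.py
```

```text
[ 0.42 -0.21  0.24] b0 1.14 th 25.8 25 [-0.56  0.13  2.17 -0.03  0.39 -2.69] [ 0.43 -0.19  0.24]
[ 0.42 -0.21  0.3 ] b0 0.9 th 34.5 22 [-0.57  0.01  2.17  0.03  0.36 -2.69] [ 0.43 -0.19  0.3 ]
[ 0.42 -0.21  0.36] b0 0.73 th 43.1 19 [-0.58 -0.09  2.15  0.05  0.33 -2.69] [ 0.43 -0.19  0.36]
[ 0.48 -0.22  0.24] b0 1.03 th 24.6 24 [-0.54  0.22  2.04  0.05  0.46 -2.69] [ 0.49 -0.21  0.24]
[ 0.48 -0.22  0.3 ] b0 0.82 th 33.4 22 [-0.54  0.11  2.05  0.05  0.4  -2.69] [ 0.48 -0.21  0.3 ]
[ 0.48 -0.22  0.36] b0 0.66 th 41.8 20 [-0.54  0.02  2.04  0.02  0.35 -2.69] [ 0.48 -0.21  0.36]
[ 0.53 -0.24  0.24] b0 0.93 th 25.0 24 [-0.51  0.3   1.92  0.04  0.49 -2.69] [ 0.54 -0.23  0.24]
[ 0.53 -0.24  0.3 ] b0 0.75 th 33.5 22 [-0.52  0.2   1.93  0.06  0.43 -2.69] [ 0.54 -0.23  0.3 ]
[ 0.53 -0.24  0.36] b0 0.6 th 41.8 20 [-0.52  0.11  1.93  0.06  0.37 -2.69] [ 0.54 -0.23  0.36]
[ 0.45 -0.11  0.24] b0 1.16 th 28.6 26 [-0.36  0.11  2.21  0.03  0.32 -2.69] [ 0.45 -0.1   0.24]
[ 0.45 -0.11  0.3 ] b0 0.81 th 38.1 24 [-0.37 -0.01  2.22  0.07  0.27 -2.69] [ 0.45 -0.1   0.3 ]
[ 0.45 -0.11  0.36] b0 0.54 th 47.6
[... 814 characters left out ...]
] [ 0.48 -0.    0.3 ]
[ 0.48 -0.01  0.36] b0 0.53 th 47.9 28 [-0.16 -0.08  2.19  0.07  0.2  -2.69] [ 0.48 -0.01  0.36]
[ 0.53 -0.03  0.24] b0 0.97 th 27.3 29 [-0.16  0.23  2.05  0.03  0.39 -2.69] [ 0.54 -0.02  0.24]
[ 0.53 -0.03  0.3 ] b0 0.73 th 36.8 28 [-0.16  0.12  2.07  0.02  0.31 -2.69] [ 0.54 -0.02  0.3 ]
[ 0.53 -0.03  0.36] b0 0.51 th 46.3 28 [-0.17  0.03  2.08  0.03  0.23 -2.69] [ 0.54 -0.02  0.36]
[ 0.59 -0.05  0.24] b0 0.88 th 27.6 29 [-0.16  0.31  1.93 -0.02  0.42 -2.69] [ 0.6  -0.03  0.24]
[ 0.59 -0.05  0.3 ] b0 0.67 th 36.8 28 [-0.17  0.21  1.95  0.    0.34 -2.69] [ 0.59 -0.04  0.3 ]
[ 0.59 -0.05  0.36] b0 0.48 th 46.0 28 [-0.18  0.12  1.96 -0.    0.25 -2.69] [ 0.59 -0.04  0.36]
```

```bash
cat > s4.py <<'E'
from plan import *
def low(x):  # lowest board corner z  (board: from near edge ~ TCP-.03tz ; corners)
    P,M=tool(x); g=P-.034*M[:,2]
    return min((g+s*.1*M[:,0]+l*M[:,2])[2] for s in(-1,1) for l in (0,.14))
def go(x,T,N,sp=-.12,wp=30,wth=1.,zmin=.13,verbose=6,goal=None):
    rows=[];c=np.zeros(3)
    for k in range(N):
        def f(c):
            y=lstep(x,np.r_[c,sp],1); P,M=tool(y); th=np.arccos(np.clip(-M[2,2],-1,1))
            return wth*th**2+wp*np.sum((P-T)**2)+300*max(0,zmin-low(y))**2
        best=None
        for s in (c,np.zeros(3),tool(x)[1].T@np.array([0,0,-.04]),tool(x)[1].T@np.array([-.03,0,0]),tool(x)[1].T@np.array([0,.04,0]),tool(x)[1].T@np.array([0,-.04,0])):
            r=minimize(f,s,bounds=[(-.04,.04)]*3,method="L-BFGS-B",options=dict(maxiter=10,eps=1e-4))
            if best is None or r.fun<best.fun: best=r
        c=best.x.round(3); x=lstep(x,np.r_[c,sp]); rows.append(np.r_[c,sp])
        if k%verbose==verbose-1:
            print(k+1,"th",np.degrees(np.arccos(-tool(x)[1][2,2])).round(1),"low",low(x).round(3),end=" "); show(x)
    return x,rows
if __name__=="__main__":
    q=np.array([-.255,.820,2.418,3.16,1.323,.003]); M0=tool(q)[1]
    for T in ([.5,-.1,.3],[.56,-.14,.36]):
        g,e=ik(np.array(T),M0,q); g[5]=-2.69; show(g)
        for wp in (3,20):
            print("wp",wp); go(g,np.array(T),36,wp=wp)
E
time python3 s4.py
```

```text
[-0.38  0.2   2.47  3.    0.76 -2.69] [ 0.5 -0.1  0.3] z [ 0.91 -0.25 -0.34] y [ 0.2  -0.45  0.87]
wp 3
6 th 60.5 low 0.204 [-0.43  0.27  2.35  2.32  0.64 -2.69] [ 0.545 -0.053  0.258] z [ 0.87  0.09 -0.49] y [0.49 0.03 0.87]
12 th 46.8 low 0.131 [-0.55  0.21  2.32  1.55  0.59 -2.69] [ 0.485 -0.053  0.236] z [ 0.69  0.23 -0.68] y [0.44 0.62 0.65]
18 th 31.4 low 0.129 [-0.75  0.06  2.22  0.76  0.74 -2.69] [ 0.403 -0.125  0.265] z [ 0.49  0.17 -0.85] y [0.1  0.96 0.25]
24 th 16.7 low 0.142 [-0.58  0.15  2.01  0.25  0.77 -2.69] [ 0.449 -0.162  0.27 ] z [ 0.29  0.02 -0.96] y [-0.36  0.93 -0.09]
30 th 15.2 low 0.191 [-0.21  0.18  1.89 -0.12  0.83 -2.69] [ 0.506 -0.065  0.294] z [ 0.22 -0.14 -0.97] y [-0.8   0.54 -0.26]
36 th 23.5 low 0.129 [ 0.11  0.19  2.03 -0.51  0.76 -2.69] [0.464 0.031 0.257] z [ 0.25 -0.31 -0.92] y [-0.97 -0.04 -0.25]
wp 20
6 th 60.4 low 0.214 [-0.55  0.21  2.4   2.22  0.66 -2.69] [ 0.505 -0.087  0.269] z [ 0.87  0.04 -0.49] y [0.49 0.05 0.87]
12 th 46.0 low 0.129 [-0.62  0.2   2.3   1.5   0.57 -2.69] [ 0.485 -0.096  0.24 ] z [ 0.7   0.16 -0.7 ] y [0.47 0.63 0.62]
18
[... 1447 characters left out ...]
0.01 -0.5 ] y [0.48 0.25 0.84]
12 th 48.0 low 0.164 [-0.61  0.19  2.13  1.35  0.53 -2.69] [ 0.542 -0.142  0.29 ] z [ 0.74  0.09 -0.67] y [0.36 0.79 0.5 ]
18 th 37.7 low 0.181 [-0.58  0.15  1.97  0.71  0.6  -2.69] [ 0.54  -0.162  0.326] z [ 0.61  0.04 -0.79] y [-0.04  1.    0.03]
24 th 29.7 low 0.231 [-0.42  0.14  1.83  0.15  0.67 -2.69] [ 0.555 -0.151  0.357] z [ 0.48 -0.11 -0.87] y [-0.47  0.8  -0.37]
30 th 32.8 low 0.247 [-0.22  0.16  1.84 -0.4   0.65 -2.69] [ 0.562 -0.122  0.35 ] z [ 0.42 -0.34 -0.84] y [-0.79  0.31 -0.52]
36 th 43.0 low 0.174 [-0.13  0.21  1.99 -0.99  0.55 -2.69] [ 0.552 -0.118  0.309] z [ 0.46 -0.5  -0.73] y [-0.89 -0.29 -0.36]
real	1m44.774s
user	5m26.434s
sys	0m0.052s
```

```bash
cat > s5.py <<'E'
from plan import *
from s4 import low
import time
def fjac(q):
    # geometric jacobian in tool frame
    M=rz(q[0]); P=np.array([0,0,p0[0]]); ax=[zz]; org=[P.copy()]
    P=P+M@np.array([p0[1],p0[2],0]); ax.append(M[:,1].copy()); org.append(P.copy())
    M=M@ry(q[1]); P=P+M[:,2]*p0[3]; ax.append(M[:,1].copy()); org.append(P.copy())
    M=M@ry(q[2]); P=P+M[:,0]*p0[4]+M[:,2]*p0[5]; ax.append(M[:,2].copy()); org.append(P.copy())
    M=M@rz(q[3]); ax.append(M[:,1].copy()); org.append(P.copy()); W=P.copy()
    M=M@ry(q[4]); ax.append(M[:,2].copy()); org.append(P.copy())
    M=M@rz(q[5]); P=P+M[:,2]*p0[6]; M=M@rz(np.pi/2)
    A=np.array(ax).T; O=np.array(org).T
    J=np.vstack([M.T@np.cross(A,P[:,None]-O,axis=0),M.T@A]); return J,P,M,W
def rz(a):
    c,s=np.cos(a),np.sin(a); return np.array([[c,-s,0],[s,c,0],[0,0,1]])
def ry(a):
    c,s=np.cos(a),np.sin(a); return np.array([[c,0,s],[0,1,0],[-s,0,c]])
def fstep(q,c,n=1):
    for _ in range(n):
        J,P,M,W=fjac(q); J[3:]*=WR; b=np.r_[c[:3],0,0,WR*c[3]]/n; lam=1e-6
        free=np.ones(6,bool); d=np.zeros(6)
        for it in range(5):
            Jf=J[:,free]; r=b-J[:,~free]@d[~free]
            d[free]=np.linalg.solve(Jf.T@Jf+lam*np.eye(free.sum()),Jf.T@r)
            bad=free&((q+d<LO-1e-9)|(q+d>HI+1e-9))
            if not bad.any(): break
            d[bad]=np.clip(q+d,LO,HI)[bad]-q[bad]; free&=~bad
        q=q+d
    return q
def traj(q,c,blk,N,sp):
    qs=[]
    for k in range(N):
        q=fstep(q,np.r_[c[k//blk],sp]); qs.append(q)
    return qs
def optim(g,N,blk,sp,zmin=.13,c0=None,maxiter=60,wpos=.3,Pf=np.array([.5,-.08,.33]),vb=1):
    nb=-(-N//blk)
    def f(v):
        qs=traj(g,v.reshape(nb,3),blk,N,sp); cost=0
        for i,x in enumerate(qs):
            cost+=200*max(0,zmin-low(x))**2
            J,P,M,W=fjac(x); cost+=50*max(0,.24-np.hypot(W[0],W[1]))**2+100*max(0,P[1]-.06)**2
        th=np.arccos(np.clip(-M[2,2],-1,1)); return cost+th**2+wpos*np.sum((P-Pf)**2)+1e-3*np.sum(np.diff(v.reshape(nb,3),axis=0)**2)/1e-3*.1
    v=(np.zeros(nb*3) if c0 is None else c0)
    r=minimize(f,v,bounds=[(-.04,.04)]*(nb*3),method="L-BFGS-B",options=dict(maxiter=maxiter,eps=2e-4))
    qs=traj(g,r.x.reshape(nb,3),blk,N,sp)
    if vb:
        for i in list(range(3,N,4))+[N-1]: print(i+1,"th",np.degrees(np.arccos(-tool(qs[i])[1][2,2])).round(1),"low",low(qs[i]).round(3),end=" "); show(qs[i])
    return r,qs
if __name__=="__main__":
    q=np.array([-.255,.820,2.418,3.16,1.323,.003]); M0=tool(q)[1]
    x=q.copy();x[5]=-2.69; print(lstep(x,[.01,.02,.01,-.1],1).round(4),fstep(x,[.01,.02,.01,-.1]).round(4))
    for T in ([.5,-.1,.3],[.45,-.12,.28]):
        g,e=ik(np.array(T),M0,q); g[5]=-2.69; t=time.time()
        # seed: hold position
        c0=[];x=g.copy()
        for b in range(7):
            a,m=tool(x); d=np.array(T)-a; L=np.linalg.norm(d); d=m.T@(d*min(1,.03/max(L,1e-9))); c0.append(d)
            for k in range(4): x=fstep(x,np.r_[d,-.12])
        r,qs=optim(g,28,4,-.12,c0=np.array(c0).ravel()); print("cost",r.fun,time.time()-t,r.x.reshape(-1,3).round(3).tolist())
E
python3 s5.py
```

```text
[-0.2405  0.7665  2.3798  3.1564  1.2331 -2.69  ] [-0.2405  0.7665  2.3798  3.1564  1.2331 -2.69  ]
4 th 63.2 low 0.19 [-1.    0.25  2.55  2.07  0.91 -2.69] [ 0.412 -0.194  0.248] z [ 0.89 -0.1  -0.45] y [ 0.43 -0.17  0.89]
8 th 54.4 low 0.149 [-1.28  0.33  2.26  1.46  0.89 -2.69] [ 0.376 -0.343  0.23 ] z [ 0.81 -0.02 -0.58] y [0.57 0.22 0.79]
12 th 43.2 low 0.13 [-1.36  0.26  2.15  1.02  0.93 -2.69] [ 0.321 -0.357  0.242] z [ 0.68  0.06 -0.73] y [0.59 0.55 0.59]
16 th 29.1 low 0.137 [-1.41  0.18  2.06  0.61  1.02 -2.69] [ 0.253 -0.36   0.262] z [ 0.47  0.11 -0.87] y [0.5  0.78 0.37]
20 th 14.9 low 0.131 [-1.3   0.2   1.99  0.31  1.   -2.69] [ 0.24  -0.367  0.253] z [ 0.24  0.09 -0.97] y [0.32 0.93 0.17]
24 th 5.0 low 0.166 [-1.07  0.01  2.1   0.1   1.02 -2.69] [ 0.239 -0.254  0.28 ] z [ 0.08  0.04 -1.  ] y [0.   1.   0.04]
28 th 2.5 low 0.217 [-0.68  0.1   1.86  0.03  1.14 -2.69] [ 0.383 -0.213  0.327] z [ 0.04  0.   -1.  ] y [-0.42  0.91 -0.02]
28 th 2.5 low 0.217 [-0.68  0.1   1.86  0.03  1.14 -2.69] [ 0.383 -0.213  0.327] z [ 0.04  0.   -1.  ] y [-0.42  0.91 -0.02]
cost 0.0122209
[... 689 characters left out ...]
0 th 12.3 low 0.13 [-1.29  0.22  1.96  0.26  1.   -2.69] [ 0.238 -0.386  0.25 ] z [ 0.2   0.08 -0.98] y [0.29 0.95 0.13]
24 th 3.1 low 0.151 [-1.05  0.2   1.93  0.06  1.   -2.69] [ 0.291 -0.345  0.262] z [ 0.05  0.02 -1.  ] y [-0.04  1.    0.02]
28 th 2.4 low 0.205 [-0.6   0.13  1.87  0.04  1.12 -2.69] [ 0.405 -0.187  0.315] z [ 0.04  0.01 -1.  ] y [-0.48  0.88 -0.01]
28 th 2.4 low 0.205 [-0.6   0.13  1.87  0.04  1.12 -2.69] [ 0.405 -0.187  0.315] z [ 0.04  0.01 -1.  ] y [-0.48  0.88 -0.01]
cost 0.0088463767263601 24.78926920890808 [[-0.017, -0.04, 0.029], [-0.013, -0.04, 0.009], [0.026, -0.04, -0.012], [0.04, -0.04, 0.011], [0.04, -0.037, 0.01], [0.013, -0.0, 0.002], [-0.037, 0.03, -0.011]]
```

The grip holds (gap 7 mm on the 8 mm slab). For the return I simulated a sweep with joint 6 on its stop, which brings the tool back to pointing down without going through the wrist's straight pose. First I'll lift and spin.

```bash
python3 -m pendant '[0,-0.008,-0.003,0,0,-0.018,-0.006,0,0,-0.028,-0.01,0,0,-0.028,-0.01,0,0,-0.028,-0.01,0,0,-0.028,-0.01,0,0,-0.02,-0.008,0,0,0,0,0]'; python3 - <<'E'
from h import *
st(); c=camera("scene"); cv2.imwrite("pics/scene9.png",c["img"])
E
```

```text
t: 23.38
eef_pos: [0.5825, -0.0884, 0.2787]
tool_rot: [0.349, -0.493, 0.651, -0.46]
ft_force: [-0.1, 0.9, -0.5]
finger_gap: 0.0073
t 23.38 tcp [ 0.5825 -0.0884  0.2787] F [-0.1  0.9 -0.5] gap 0.0073
x [-0.27  -0.963 -0.001] y [-0.32   0.091 -0.943] z [ 0.908 -0.255 -0.332]
j [-0.255  0.343  2.328  3.167  0.761 -0.011]
```

View pics/scene9.png

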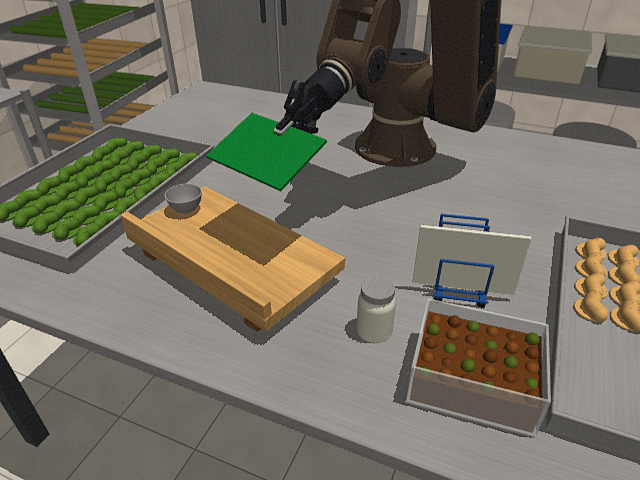

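The board is clear of the dough board and held level-ish at (265,150). Now I'll spin joint 6 towards its lower stop while pulling back.

```bash
python3 -m pendant '[0,0,-0.006,-0.12,0,0,-0.006,-0.12,0,0,-0.006,-0.12,0,0,-0.006,-0.12,0,0,-0.006,-0.12,0,0,-0.006,-0.12,0,0,-0.006,-0.12,0,0,-0.006,-0.12,0,0,-0.006,-0.12,0,0,-0.006,-0.12,0,0,-0.006,-0.12]'; python3 -m pendant '[0,0,-0.006,-0.12,0,0,-0.006,-0.12,0,0,-0.006,-0.12,0,0,-0.006,-0.12,0,0,-0.006,-0.12,0,0,-0.006,-0.12,0,0,0,-0.12,0,0,0,-0.12,0,0,0,-0.12,0,0,0,-0.12,0,0,0,-0.12]';  python3 - <<'E'
from h import *
st()
E
```

```text
t: 24.35
eef_pos: [0.5223, -0.0717, 0.2941]
tool_rot: [0.008, 0.792, -0.21, 0.574]
ft_force: [-0.6, 0.6, -0.9]
finger_gap: 0.0071
t: 25.27
eef_pos: [0.4899, -0.0626, 0.3063]
tool_rot: [0.358, 0.754, 0.319, 0.448]
ft_force: [-0.6, 0.1, -1.2]
finger_gap: 0.007
t 25.27 tcp [ 0.4899 -0.0626  0.3063] F [-0.6  0.1 -1.2] gap 0.007
x [0.394 0.803 0.448] y [ 0.16  -0.54   0.826] z [ 0.905 -0.254 -0.342]
j [-0.248  0.161  2.488  3.177  0.729 -2.663]
```

```bash
cat > s6.py <<'E'
from s5 import *
MAXR=np.array([.12,.12,.15,.17,.17,.17])
def optim2(g,N,blk,sp,c0,zmin=.13,B=.024,maxiter=50,Pf=np.array([.42,-.19,.33]),wpos=.3):
    nb=-(-N//blk)
    def f(v):
        C=v.reshape(nb,3); q=g; cost=0
        for k in range(N):
            x=fstep(q,np.r_[C[k//blk],sp]); dq=np.abs(x-q); q=x
            if k%2: 
                cost+=400*max(0,zmin-low(x))**2
                J,P,M,W=fjac(x); cost+=50*max(0,.24-np.hypot(W[0],W[1]))**2+100*max(0,P[1]-.06)**2+50*max(0,-.36-P[1])**2
            cost+=np.sum(np.maximum(0,dq-MAXR)**2)
        th=np.arccos(np.clip(-M[2,2],-1,1)); return cost+th**2+wpos*np.sum((P-Pf)**2)
    r=minimize(f,np.clip(c0,-B,B).ravel(),bounds=[(-B,B)]*(nb*3),method="L-BFGS-B",options=dict(maxiter=maxiter,eps=1e-4))
    C=r.x.reshape(nb,3).round(3); q=g; mx=np.zeros(6)
    for k in range(N):
        x=fstep(q,np.r_[C[k//blk],sp]); mx=np.maximum(mx,np.abs(x-q)); q=x
        if k%blk==blk-1: print(k+1,C[k//blk],"th",np.degrees(np.arccos(-tool(q)[1][2,2])).round(1),"low",low(q).round(3),end=" "); show(q)
    print("cost",r.fun,"max dq",mx.round(3)); return C,q
E
time python3 - <<'E'
from h import *
from s6 import *
g=np.clip(sense()["joints"],LO,HI)
c0=np.array([[-.017,-.04,.029],[-.013,-.04,.009],[.026,-.04,-.012],[.04,-.04,.011],[.04,-.037,.01],[.013,0,.002],[-.037,.03,-.011]])*.6
c0=np.vstack([c0,c0[-1:]*0])
C,q=optim2(g,48,6,-.08,c0); np.save("/tmp/C.npy",C)
E
```

```text
6 [-0.023 -0.024  0.008] th 64.3 low 0.16 [-0.82  0.35  2.53  2.33  0.93 -2.69] [ 0.459 -0.178  0.228] z [ 0.89 -0.11 -0.43] y [ 0.39 -0.29  0.87]
12 [-0.023 -0.023 -0.002] th 57.0 low 0.153 [-1.3   0.36  2.3   1.54  0.93 -2.69] [ 0.372 -0.335  0.221] z [ 0.84 -0.03 -0.55] y [0.55 0.1  0.83]
18 [ 0.009 -0.023 -0.015] th 48.0 low 0.182 [-1.61  0.16  2.19  0.96  1.13 -2.69] [ 0.24  -0.349  0.284] z [ 0.74  0.04 -0.67] y [0.58 0.46 0.67]
24 [ 0.024 -0.024  0.002] th 35.6 low 0.193 [-1.57  0.06  2.09  0.67  1.19 -2.69] [ 0.214 -0.335  0.315] z [ 0.58  0.08 -0.81] y [0.55 0.7  0.46]
30 [ 0.023 -0.024  0.011] th 22.4 low 0.164 [-1.37  0.12  2.01  0.45  1.08 -2.69] [ 0.236 -0.352  0.29 ] z [ 0.37  0.09 -0.92] y [0.42 0.87 0.25]
36 [ 0.019 -0.013  0.002] th 10.6 low 0.185 [-1.2   0.12  1.92  0.21  1.1  -2.69] [ 0.257 -0.352  0.305] z [ 0.18  0.05 -0.98] y [0.17 0.98 0.08]
42 [-0.013  0.015  0.001] th 8.0 low 0.205 [-0.81  0.08  1.9   0.13  1.08 -2.69] [ 0.364 -0.241  0.324] z [ 0.14  0.02 -0.99] y [-0.25  0.97 -0.01]
48 [ 0.005  0.005 -0.001] th 5.6 low 0.227 [-0.51  0.04  1.92 -0.04  1.09 -2.69] [ 0.385 -0.15   0.333] z [ 0.06 -0.08 -1.  ] y [-0.58  0.81 -0.1 ]
cost 0.009459358556419143 max dq [0.133 0.097 0.066 0.179 0.162 0.027]
real	0m15.563s
user	0m21.722s
sys	0m0.048s
```

```bash
python3 -m pendant '[-0.023,-0.024,0.008,-0.08,-0.023,-0.024,0.008,-0.08,-0.023,-0.024,0.008,-0.08,-0.023,-0.024,0.008,-0.08,-0.023,-0.024,0.008,-0.08,-0.023,-0.024,0.008,-0.08]'; cat > s7.py <<'E'
from h import *
from s6 import *
import sys
skip=int(sys.argv[1]); N=int(sys.argv[2]); blk=int(sys.argv[3]); sp=float(sys.argv[4])
s,M=st(); print("th",np.degrees(np.arccos(-M[2,2])).round(1))
g=np.clip(s["joints"],LO,HI); c0=np.load("/tmp/C.npy")[skip:]; nb=-(-N//blk)
c0=np.vstack([c0,np.zeros((max(0,nb-len(c0)),3))])[:nb]
C,q=optim2(g,N,blk,sp,c0); np.save("/tmp/C.npy",C)
E
python3 s7.py 1 42 6 -.08
```

```text
t: 25.77
eef_pos: [0.4605, -0.1907, 0.2383]
tool_rot: [0.365, 0.689, 0.49, 0.39]
ft_force: [1.0, 0.2, -1.2]
finger_gap: 0.007
t 25.77 tcp [ 0.4605 -0.1907  0.2383] F [ 1.   0.2 -1.2] gap 0.007
x [0.215 0.96  0.18 ] y [ 0.39  -0.253  0.885] z [ 0.895 -0.12  -0.429]
j [-0.84   0.328  2.502  2.299  0.903 -2.685]
th 64.6
6 [-0.023 -0.024 -0.003] th 57.2 low 0.159 [-1.34  0.35  2.28  1.5   0.94 -2.69] [ 0.363 -0.349  0.23 ] z [ 0.84 -0.04 -0.54] y [0.54 0.14 0.83]
12 [ 0.01  -0.024 -0.015] th 47.7 low 0.189 [-1.64  0.16  2.16  0.93  1.16 -2.69] [ 0.23  -0.362  0.294] z [ 0.74  0.03 -0.67] y [0.58 0.48 0.66]
18 [ 0.024 -0.024  0.002] th 35.3 low 0.2 [-1.58  0.08  2.04  0.66  1.21 -2.69] [ 0.208 -0.355  0.323] z [ 0.57  0.07 -0.82] y [0.55 0.7  0.45]
24 [ 0.024 -0.023  0.011] th 22.1 low 0.171 [-1.39  0.13  1.97  0.44  1.1  -2.69] [ 0.231 -0.37   0.297] z [ 0.37  0.08 -0.93] y [0.42 0.87 0.24]
30 [ 0.02  -0.013  0.002] th 10.1 low 0.191 [-1.22  0.13  1.88  0.2   1.12 -2.69] [ 0.251 -0.37   0.311] z [ 0.17  0.05 -0.98] y [0.18 0.98 0.08]
36 [-0.013  0.015  0.001] th 7.3 low 0.211 [-0.83  0.09  1.87  0.12  1.11 -2.69] [ 0.363 -0.259  0.329] z [ 0.13  0.02 -0.99] y [-0.24  0.97 -0.01]
42 [ 0.005  0.005 -0.001] th 5.4 low 0.232 [-0.54  0.05  1.89 -0.05  1.11 -2.69] [ 0.388 -0.167  0.338] z [ 0.05 -0.08 -1.  ] y [-0.56  0.82 -0.09]
cost 0.011521090780495296 max dq [0.102 0.036 0.057 0.151 0.049 0.005]
```

Reality follows the simulation closely. Continuing.

```bash
python3 -m pendant '[-0.023,-0.024,-0.003,-0.08,-0.023,-0.024,-0.003,-0.08,-0.023,-0.024,-0.003,-0.08,-0.023,-0.024,-0.003,-0.08,-0.023,-0.024,-0.003,-0.08,-0.023,-0.024,-0.003,-0.08,0.01,-0.024,-0.015,-0.08,0.01,-0.024,-0.015,-0.08,0.01,-0.024,-0.015,-0.08,0.01,-0.024,-0.015,-0.08,0.01,-0.024,-0.015,-0.08,0.01,-0.024,-0.015,-0.08]'; python3 s7.py 2 30 6 -.08
```

```text
t: 26.77
eef_pos: [0.2586, -0.3613, 0.3042]
tool_rot: [0.361, 0.457, 0.78, 0.229]
ft_force: [0.3, 0.9, -0.8]
finger_gap: 0.0067
t 26.77 tcp [ 0.2586 -0.3613  0.3042] F [ 0.3  0.9 -0.8] gap 0.0067
x [-0.321  0.878 -0.355] y [0.548 0.477 0.687] z [ 0.773  0.026 -0.634]
j [-1.583  0.16   2.154  1.005  1.156 -2.685]
th 50.6
6 [ 0.024 -0.024  0.01 ] th 37.9 low 0.182 [-1.46  0.11  2.08  0.76  1.1  -2.69] [ 0.264 -0.347  0.305] z [ 0.61  0.07 -0.79] y [0.52 0.71 0.47]
12 [ 0.024 -0.024  0.017] th 23.6 low 0.13 [-1.27  0.2   2.01  0.51  0.95 -2.69] [ 0.289 -0.361  0.259] z [ 0.39  0.08 -0.92] y [0.39 0.89 0.24]
18 [ 0.024 -0.014 -0.004] th 10.4 low 0.186 [-1.18  0.13  1.9   0.2   1.08 -2.69] [ 0.267 -0.36   0.307] z [ 0.18  0.03 -0.98] y [0.15 0.99 0.06]
24 [ 0.009 -0.008 -0.009] th 3.5 low 0.265 [-0.96  0.12  1.72 -0.    1.24 -2.69] [ 0.323 -0.347  0.373] z [ 0.03 -0.05 -1.  ] y [-0.16  0.99 -0.05]
30 [-0.024  0.02   0.002] th 3.9 low 0.248 [-0.51  0.11  1.79 -0.05  1.2  -2.69] [ 0.42  -0.174  0.355] z [ 0.02 -0.06 -1.  ] y [-0.58  0.81 -0.07]
cost 0.004944886447768096 max dq [0.075 0.02  0.032 0.057 0.029 0.005]
```

```bash
python3 -m pendant '[0.024,-0.024,0.01,-0.08,0.024,-0.024,0.01,-0.08,0.024,-0.024,0.01,-0.08,0.024,-0.024,0.01,-0.08,0.024,-0.024,0.01,-0.08,0.024,-0.024,0.01,-0.08,0.024,-0.024,0.015,-0.08,0.024,-0.024,0.015,-0.08,0.024,-0.024,0.015,-0.08,0.024,-0.024,0.015,-0.08]'; python3 s7.py 2 22 5 -.08; python3 - <<'E'
from h import *
c=camera("scene"); cv2.imwrite("pics/scene10.png",c["img"])
E
```

```text
t: 27.6
eef_pos: [0.2847, -0.3375, 0.2725]
tool_rot: [0.221, 0.265, 0.933, 0.104]
ft_force: [-1.3, 0.4, -1.1]
finger_gap: 0.0071
t 27.60 tcp [ 0.2847 -0.3375  0.2725] F [-1.3  0.4 -1.1] gap 0.0071
x [-0.762  0.54  -0.357] y [0.447 0.838 0.312] z [ 0.468  0.078 -0.88 ]
j [-1.306  0.144  2.067  0.608  0.971 -2.685]
th 28.3
5 [ 0.024 -0.021 -0.024] th 17.2 low 0.27 [-1.37  0.01  1.81  0.31  1.33 -2.69] [ 0.219 -0.36   0.397] z [ 0.29  0.05 -0.96] y [0.3  0.94 0.14]
10 [ 0.024 -0.013 -0.024] th 8.7 low 0.404 [-1.26 -0.02  1.51  0.15  1.63 -2.69] [ 0.225 -0.355  0.524] z [ 0.15  0.02 -0.99] y [0.12 0.99 0.03]
15 [ 0.024 -0.017  0.006] th 3.0 low 0.39 [-1.06  0.04  1.49  0.01  1.56 -2.69] [ 0.279 -0.36   0.499] z [ 0.04 -0.04 -1.  ] y [-0.05  1.   -0.04]
20 [-0.024  0.019  0.024] th 3.1 low 0.272 [-0.68  0.08  1.75 -0.02  1.26 -2.69] [ 0.384 -0.233  0.378] z [ 0.03 -0.05 -1.  ] y [-0.43  0.9  -0.05]
cost 0.0031634854882320513 max dq [0.077 0.041 0.064 0.077 0.077 0.005]
```

View pics/scene10.png

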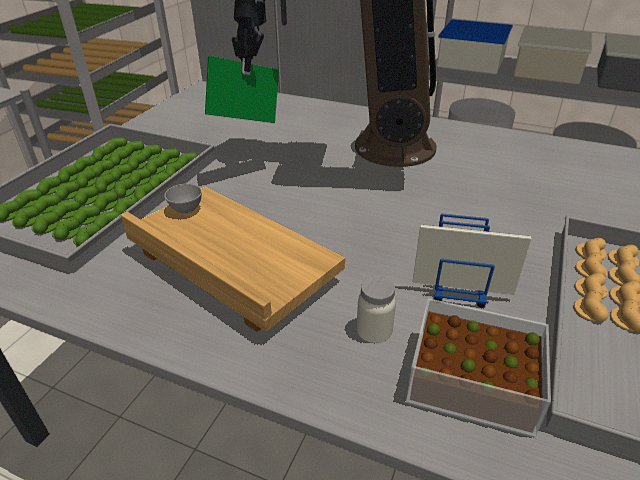

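```bash
python3 -m pendant '[0.024,-0.021,-0.02,-0.08,0.024,-0.021,-0.02,-0.08,0.024,-0.021,-0.02,-0.08,0.024,-0.021,-0.02,-0.08,0.024,-0.021,-0.02,-0.08,0.024,-0.013,-0.02,-0.08,0.024,-0.013,-0.02,-0.08,0.024,-0.013,-0.02,-0.08,0.024,-0.013,-0.02,-0.08,0.024,-0.013,-0.02,-0.08]'; python3 s7.py 2 12 3 -.06
```

```text
t: 28.48
eef_pos: [0.2428, -0.3444, 0.4738]
tool_rot: [0.085, 0.055, 0.995, 0.01]
ft_force: [0.7, -1.3, -1.8]
finger_gap: 0.0071
t 28.48 tcp [ 0.2428 -0.3444  0.4738] F [ 0.7 -1.3 -1.8] gap 0.0071
x [-0.979  0.112 -0.169] y [0.109 0.994 0.029] z [ 0.171  0.01  -0.985]
j [-1.215 -0.025  1.632  0.165  1.484 -2.685]
th 9.9
3 [ 0.024 -0.022  0.011] th 5.7 low 0.328 [-1.15  0.04  1.64  0.08  1.41 -2.69] [ 0.26  -0.368  0.443] z [ 0.1  -0.02 -1.  ] y [ 0.04  1.   -0.02]
6 [ 0.021 -0.003  0.021] th 3.7 low 0.272 [-1.06  0.05  1.78  0.    1.25 -2.69] [ 0.269 -0.345  0.381] z [ 0.03 -0.05 -1.  ] y [-0.05  1.   -0.06]
9 [-0.024  0.024  0.018] th 3.7 low 0.217 [-0.83  0.07  1.91 -0.01  1.1  -2.63] [ 0.33  -0.265  0.325] z [ 0.03 -0.05 -1.  ] y [-0.23  0.97 -0.06]
12 [-0.024  0.013 -0.002] th 3.7 low 0.223 [-0.63  0.09  1.87 -0.03  1.12 -2.6 ] [ 0.385 -0.204  0.33 ] z [ 0.04 -0.05 -1.  ] y [-0.4   0.91 -0.06]
cost 0.004663129388678624 max dq [0.08  0.022 0.048 0.029 0.054 0.022]
```

```bash
cat > s8.py <<'E'
from h import *
from s5 import *
import itertools,sys
s,M=st(); g=np.clip(s["joints"],LO,HI)
def run_(C,N,sp):
    q=g.copy();C=C.reshape(-1,3)
    for k in range(N): q=fstep(q,np.r_[C[k*len(C)//N],sp])
    return q
best=None
for N in (4,6,8,10,12):
  for sp in (-.02,-.05,-.08,-.11):
    def f(v):
        q=run_(v,N,sp); J,P,M,W=fjac(q); return M[0,2]**2+M[1,2]**2+.002*np.sum((P-s["eef_pos"])**2)+.0001*N+max(0,-.4-P[1])
    for s0 in ([.02,-.01,0],[.02,.01,0],[-.02,.01,0]):
        r=minimize(f,np.array(s0*2),bounds=[(-.025,.025)]*6,method="L-BFGS-B",options=dict(maxiter=40,eps=1e-4))
        if best is None or r.fun<best[0]: best=(r.fun,N,sp,r.x.round(3))
print(best); q=run_(best[3],best[1],best[2]); print("th",np.degrees(np.arccos(-tool(q)[1][2,2]))); show(q)
E
python3 s8.py
```

```text
t 28.48 tcp [ 0.2428 -0.3444  0.4738] F [ 0.7 -1.3 -1.8] gap 0.0071
x [-0.979  0.112 -0.169] y [0.109 0.994 0.029] z [ 0.171  0.01  -0.985]
j [-1.215 -0.025  1.632  0.165  1.484 -2.685]
(np.float64(0.00300217343097053), 10, -0.02, array([ 0.023, -0.018, -0.008,  0.025, -0.014, -0.01 ]))
th 2.568367739595128
[-1.29  0.02  1.37  0.01  1.71 -2.69] [ 0.185 -0.399  0.559] z [ 0.02 -0.04 -1.  ] y [ 0.17  0.98 -0.03]
```

```bash
cat > s9.py <<'E'
from h import *
from s6 import *
import sys
nb=int(sys.argv[1]); blk=int(sys.argv[2])
s,M=st(); g=np.clip(s["joints"],LO,HI); print("th",np.degrees(np.arccos(-M[2,2])).round(2))
B=np.array([.025,.025,.025,.08])
def run_(v,pr=0):
    q=g.copy(); C=v.reshape(nb,4)*B; c=0
    for b in range(nb):
        for k in range(blk):
            x=fstep(q,C[b]); c+=np.sum(np.maximum(0,np.abs(x-q)-MAXR)**2); q=x
        J,P,M,W=fjac(q); c+=max(0,.2-low(q))**2*100+30*max(0,-.38-P[1])**2+30*max(0,.24-np.hypot(W[0],W[1]))**2
        if pr: print(C[b].round(3),"th",np.degrees(np.arccos(-M[2,2])).round(1),end=" ");show(q)
    return q,c
def f(v):
    q,c=run_(v); J,P,M,W=fjac(q); return c+M[0,2]**2+M[1,2]**2+.0005*np.sum((P-[.42,-.1,.35])**2)
rng=np.random.default_rng(0); best=None
for t in range(8):
    v=rng.uniform(-.8,.8,(nb,4)); v[:,3]=-abs(v[:,3])
    r=minimize(f,v.ravel(),bounds=[(-1,1)]*(4*nb),method="L-BFGS-B",options=dict(maxiter=40,eps=3e-3))
    if best is None or r.fun<best.fun: best=r
v=(best.x.reshape(nb,4)*B).round(3)/B
print(best.fun); run_(v.ravel(),1)
E
time python3 s9.py 4 5
```

```text
t 28.48 tcp [ 0.2428 -0.3444  0.4738] F [ 0.7 -1.3 -1.8] gap 0.0071
x [-0.979  0.112 -0.169] y [0.109 0.994 0.029] z [ 0.171  0.01  -0.985]
j [-1.215 -0.025  1.632  0.165  1.484 -2.685]
th 9.85
2.65831831902708e-05
[ 0.025 -0.01   0.022  0.076] th 9.9 [-1.51 -0.02  1.96  0.18  1.21 -2.66] [ 0.131 -0.351  0.344] z [ 0.17  0.01 -0.99] y [0.46 0.88 0.09]
[ 0.025 -0.018  0.004 -0.03 ] th 3.0 [-1.55  0.03  1.97  0.06  1.15 -2.69] [ 0.089 -0.37   0.32 ] z [ 0.05  0.01 -1.  ] y [0.43 0.9  0.03]
[ 0.001  0.018 -0.001 -0.069] th 0.1 [-1.27 -0.09  2.06 -0.    1.17 -2.69] [ 0.155 -0.276  0.328] z [-0. -0. -1.] y [ 0.15  0.99 -0.  ]
[-0.02   0.008 -0.005 -0.055] th 0.1 [-0.94 -0.06  1.96 -0.    1.24 -2.63] [ 0.256 -0.236  0.353] z [-0. -0. -1.] y [-0.12  0.99 -0.  ]
real	0m41.023s
user	1m25.034s
sys	0m0.116s
```

```bash
python3 -m pendant '[0.025,-0.01,0.022,0.076,0.025,-0.01,0.022,0.076,0.025,-0.01,0.022,0.076,0.025,-0.01,0.022,0.076,0.025,-0.01,0.022,0.076,0.025,-0.018,0.004,-0.03,0.025,-0.018,0.004,-0.03,0.025,-0.018,0.004,-0.03,0.025,-0.018,0.004,-0.03,0.025,-0.018,0.004,-0.03]'; python3 s9.py 2 5
```

```text
t: 29.32
eef_pos: [0.0887, -0.3786, 0.3151]
tool_rot: [0.025, 0.226, 0.974, 0.01]
ft_force: [-0.7, 0.0, -1.4]
finger_gap: 0.0068
t 29.32 tcp [ 0.0887 -0.3786  0.3151] F [-0.7  0.  -1.4] gap 0.0068
x [-0.896  0.441 -0.044] y [0.44  0.897 0.03 ] z [ 0.053  0.008 -0.999]
j [-1.546  0.048  1.96   0.058  1.141 -2.685]
th 3.04
1.591669118737955e-05
[ 0.005  0.025 -0.016 -0.072] th 0.1 [-1.27 -0.2   1.97 -0.    1.38 -2.69] [ 0.146 -0.244  0.395] z [ 0. -0. -1.] y [ 0.15  0.99 -0.  ]
[-0.025  0.019  0.003 -0.034] th 0.1 [-0.71 -0.14  1.96 -0.    1.32 -2.31] [ 0.274 -0.151  0.38 ] z [ 0. -0. -1.] y [-0.02  1.   -0.  ]
```

```bash
python3 -m pendant '[0.005,0.025,-0.016,-0.072,0.005,0.025,-0.016,-0.072,0.005,0.025,-0.016,-0.072,0.005,0.025,-0.016,-0.072,0.005,0.025,-0.016,-0.072,0,0,0,0]'; python3 - <<'E'
from h import *
s,M=st(); print("th",np.degrees(np.arccos(-M[2,2])).round(2))
c=camera("scene"); cv2.imwrite("pics/scene11.png",c["img"])
c=camera("wrist"); cv2.imwrite("pics/wrist11.png",c["img"])
E
```

```text
t: 29.82
eef_pos: [0.1518, -0.2404, 0.3998]
tool_rot: [0.004, 0.067, 0.998, -0.002]
ft_force: [0.9, -1.0, -1.3]
finger_gap: 0.0069
t 29.82 tcp [ 0.1518 -0.2404  0.3998] F [ 0.9 -1.  -1.3] gap 0.0069
x [-0.991  0.134 -0.009] y [ 0.134  0.991 -0.004] z [ 0.008 -0.005 -1.   ]
j [-1.247 -0.21   1.96   0.006  1.384 -2.685]
th 0.56
```

View pics/scene11.png

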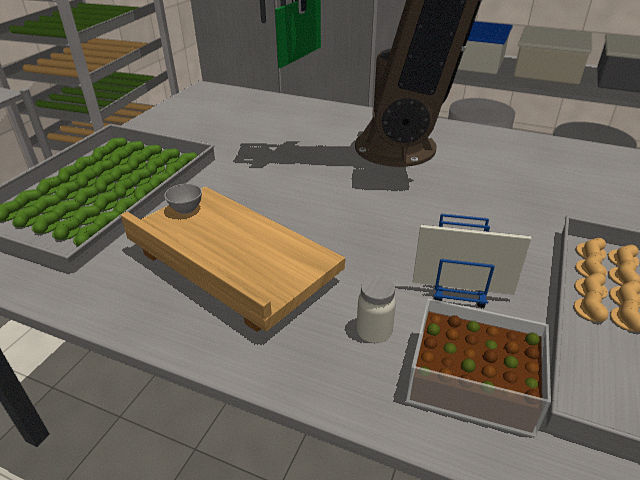

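View pics/wrist11.png

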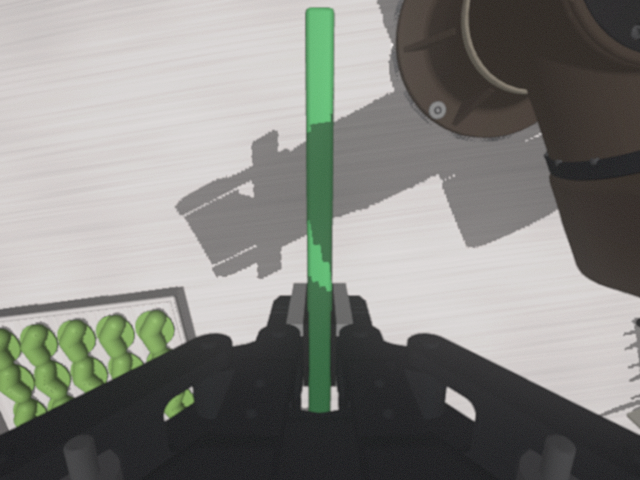

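The board hangs vertically (tilt 0.56°) and sits centred in the jaws. While the arm is clear I'll fit the rack's pose precisely.

```bash
cat > rackfit.py <<'E'
from h import *
from scipy.optimize import least_squares
cams=[camera("top"),camera("scene")]
DT=[];
for c in cams:
    hsv=cv2.cvtColor(c["img"],cv2.COLOR_BGR2HSV); b=((hsv[...,0]>100)&(hsv[...,0]<128)&(hsv[...,1]>110)).astype(np.uint8)
    b[:, :80]=0
    if c is cams[0]: m=np.zeros_like(b); m[220:350,100:230]=1; b*=m
    else: m=np.zeros_like(b); m[205:310,400:540]=1; b*=m
    print(b.sum()); DT.append((cv2.distanceTransform(1-b,cv2.DIST_L2,5),b))
def model():
    pts=[]
    for s in (-.065,0,.065):
        for sg in (-1,1):
            t=np.linspace(-.046,.046,25)
            pts+= [(s+sg*.0125,y,.093) for y in t]
            if True:
                for y in (-.046,.046): pts+=[(s+sg*(.0085+.004*k),y,.02+.073*k) for k in np.linspace(0,1,10)]
    return np.array(pts)
MP=model()
def world(x):
    c,s=np.cos(x[2]),np.sin(x[2]); return np.column_stack([x[0]+c*MP[:,0]-s*MP[:,1],x[1]+s*MP[:,0]+c*MP[:,1],MP[:,2]])
def f(x):
    out=[]
    W=world(x)
    for i,(c,(d,b)) in enumerate(zip(cams,DT)):
        uv=np.array([proj(c,p) for p in W]).astype(np.float32)
        out.append(cv2.remap(d.astype(np.float32),uv[:,0].reshape(-1,1),uv[:,1].reshape(-1,1),cv2.INTER_LINEAR).ravel())
        # reverse: blue pixels to model skipped
    return np.concatenate(out)
best=None
for y0 in (.1,.18,.26):
    r=least_squares(f,[.52,.294,y0],loss="soft_l1",f_scale=1.,diff_step=1e-3)
    print(r.x.round(4),r.cost)
    if best is None or r.cost<best.cost: best=r
for i,sl in ((0,slice(0,len(MP))),(1,slice(len(MP),None))):
    g=lambda x: f(x)[sl]; r=least_squares(g,best.x,loss="soft_l1",diff_step=1e-3); print("cam",i,r.x.round(4),r.cost)
W=world(best.x); np.save("/tmp/rack.npy",best.x)
for c,n,(y0,y1,x0,x1) in ((cams[0],"a",(220,345,80,240)),(cams[1],"b",(200,320,400,550))):
    im=cv2.resize(c["img"][y0:y1,x0:x1],None,fx=5,fy=5,interpolation=cv2.INTER_CUBIC)
    for p in W:
        u,v=proj(c,p); cv2.circle(im,(int((u-x0+.5)*5),int((v-y0+.5)*5)),2,(0,0,255),-1)
    cv2.imwrite(f"pics/rf_{n}.png",im[:600])
E
python3 rackfit.py
```

```text
1288
967
[0.5205 0.2953 0.1796] 1463.358570575714
[0.5209 0.2946 0.1952] 1444.9100096225739
[0.5213 0.2941 0.2332] 1439.3767142295837
cam 0 [0.5224 0.2902 0.2245] 88.8108583688736
cam 1 [0.5147 0.2964 0.2105] 1273.6286565065384
```

View pics/rf_a.png

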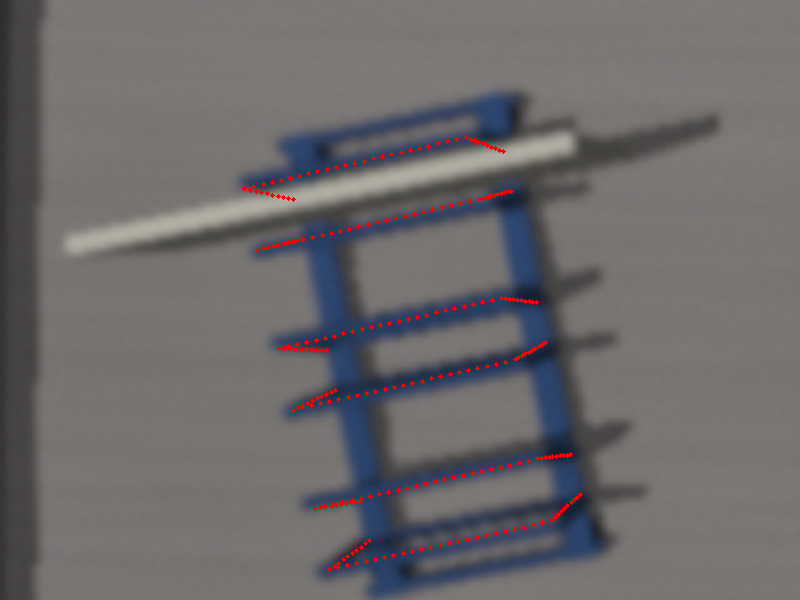

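View pics/rf_b.png

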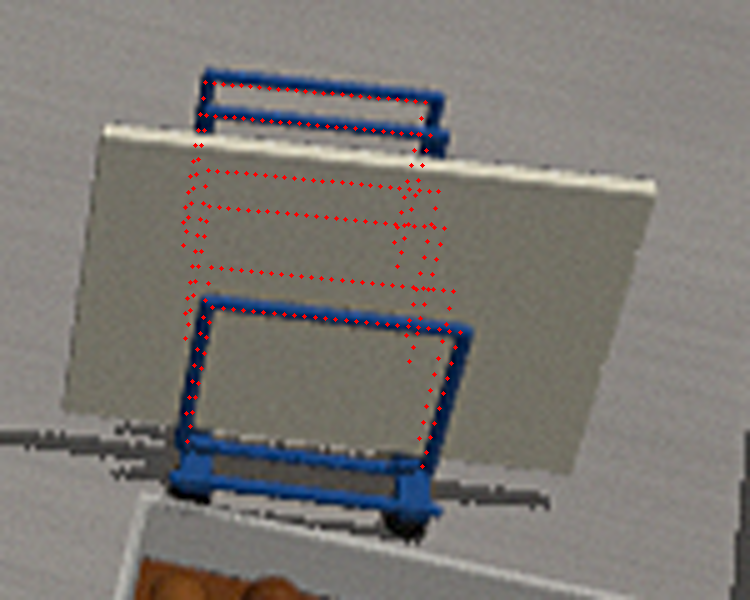

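```bash
python3 - <<'E'
s=open('rackfit.py').read()
a=s.index("def model"); b=s.index("best=None")
new='''
def hoop(s,sg,legs=(0,1),top=True):
    pts=[]
    if top: pts+=[(s+sg*.0125,y,.093) for y in np.linspace(-.046,.046,25)]
    for y in (-.0465,.0465): pts+=[(s+sg*(.0085+.004*k),y,.02+.073*k) for k in np.linspace(legs[0],legs[1],10)]
    return pts
bars=[(x,y,.016) for x in np.linspace(-.05,.05,40) for y in (-.042,.042)]
MPs=[np.array(bars+hoop(.065,-1)+hoop(0,-1)+hoop(0,1)+hoop(-.065,-1)+hoop(-.065,1)),
     np.array(hoop(.065,1)*2+hoop(-.065,-1,(.7,1))+hoop(-.065,1,(.8,1)))]
def world(x,MP):
    c,s=np.cos(x[2]),np.sin(x[2]); return np.column_stack([x[0]+c*MP[:,0]-s*MP[:,1],x[1]+s*MP[:,0]+c*MP[:,1],MP[:,2]])
SK=[]
for d,b in DT:
    SK.append(cv2.GaussianBlur(b.astype(np.float32),(0,0),1.2))
def f(x,which=(0,1)):
    out=[]
    for i in which:
        c=cams[i]; uv=np.array([proj(c,p) for p in world(x,MPs[i])]).astype(np.float32)
        g=lambda im: cv2.remap(im.astype(np.float32),uv[:,0].reshape(-1,1),uv[:,1].reshape(-1,1),cv2.INTER_LINEAR).ravel()
        out.append(g(DT[i][0])+1.5*(1-g(SK[i])))
    return np.concatenate(out)
from scipy.optimize import minimize
def fit(wh):
    best=None
    for y0 in (.12,.18,.24):
        r=minimize(lambda x:np.sum(np.minimum(f(x*[.1,.1,1],wh),4)),[5.2,2.94,y0],method="Nelder-Mead",options=dict(xatol=1e-4,fatol=1e-4,initial_simplex=[[5.2,2.94,y0],[5.25,2.94,y0],[5.2,2.99,y0],[5.2,2.94,y0+.04]]))
        if best is None or r.fun<best.fun: best=r
    return best.x*[.1,.1,1],best.fun
for wh in ((0,),(1,),(0,1)): X,c=fit(wh); print(wh,X.round(4),c)
np.save("/tmp/rack.npy",X)
for i,(c,n,(y0,y1,x0,x1)) in enumerate(((cams[0],"c",(220,340,80,240)),(cams[1],"d",(200,320,400,550)))):
    im=cv2.resize(c["img"][y0:y1,x0:x1],None,fx=5,fy=5,interpolation=cv2.INTER_CUBIC)
    for p in world(X,MPs[i]):
        u,v=proj(c,p); cv2.circle(im,(int((u-x0+.5)*5),int((v-y0+.5)*5)),1,(0,0,255),-1)
    cv2.imwrite(f"pics/rf_{n}.png",im)
'''
open('rackfit.py','w').write(s[:a]+new)
E
python3 rackfit.py
```

```text
1282
964
(0,) [0.5214 0.2908 0.2131] 287.20599365234375
(1,) [0.5181 0.2951 0.2145] 100.08547973632812
(0, 1) [0.5204 0.2936 0.2215] 449.8065185546875
```

View pics/rf_c.png

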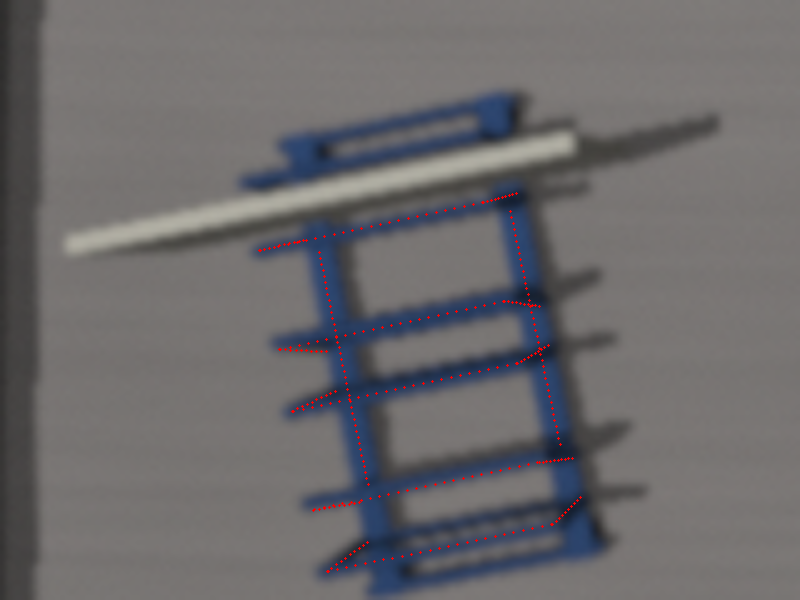

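View pics/rf_d.png

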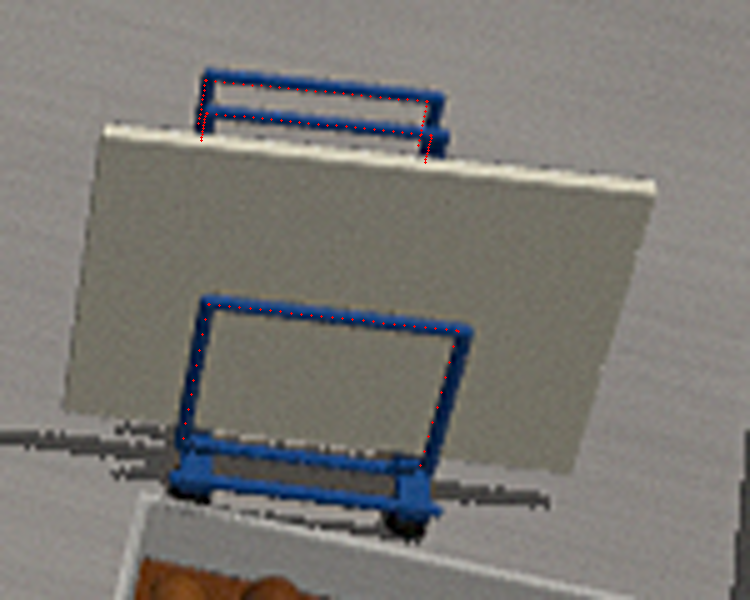

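Rack fit, separate cameras:

| Camera | x | y | Yaw |
|---|---|---|---|
| Top | 0.521 | 0.291 | 0.213 |
| Scene | 0.518 | 0.295 | 0.2145 |

I take (0.520, 0.293) and 0.213. I'll use the free slot at -65 mm, centred at about (0.456, 0.279), because it is farthest from the white board. The arm goes outward around the base first.

```bash
python3 -m pendant '[-0.015,0.01,0,0,-0.028,0.018,0,0,-0.028,0.018,0,0,-0.028,0.018,0,0,-0.028,0.018,0,0,-0.028,0.018,0,0,-0.028,0.018,0,0,-0.028,0.018,0,0,-0.028,0.018,0,0,-0.028,0.018,0,0,-0.01,0.007,0,0,0.004,0.031,0,0,0.004,0.031,0,0,0.004,0.031,0,0,0.004,0.031,0,0]'; python3 -m pendant '[0.004,0.031,0,0,0.004,0.031,0,0,0.004,0.031,0,0,0.004,0.031,0,0,0.004,0.031,0,0,0.004,0.031,0,0,0.004,0.031,0,0,0,0,0,0.123,0,0,0,0.123,0,0,0,0.123,0,0,0,0.123,0,0,0,0.123,0,0,0,0.123,0,0,0,0.123,0,0,0,0.123,0,0,0,0.123,0,0,0,0.123,0,0,0,0]';python3 - <<'E'
from h import *
todo([.4564,.2794,.22]); s=sense(); M=rot(s["tool_rot"]).as_matrix(); print("th",np.degrees(np.arccos(-M[2,2])),"az y",np.arctan2(M[1,1],M[0,1]))
E
```

```text
t: 31.37
eef_pos: [0.4518, 0.02, 0.3978]
tool_rot: [0.003, 0.071, 0.997, -0.003]
ft_force: [0.2, -0.3, -2.8]
finger_gap: 0.0067
t: 32.87
eef_pos: [0.4548, 0.2375, 0.3965]
tool_rot: [0.004, 0.635, 0.772, -0.001]
ft_force: [0.0, -1.0, -1.2]
finger_gap: 0.0069
t 32.87 tcp [0.4548 0.2375 0.3965] F [ 0.  -1.  -1.2] gap 0.0069
x [-0.193  0.981 -0.008] y [0.981 0.193 0.004] z [ 0.005 -0.007 -1.   ]
j [ 0.357  0.194  1.569 -0.009  1.376  0.165]
tool delta [0.0422 0.009  0.1762]
th 0.49826395020136355 az y 0.1937929950970169
```

```bash
python3 -m pendant '[0.011,0.002,0.03,-0.018,0.011,0.002,0.035,0,0.011,0.002,0.035,0,0.008,0.002,0.035,0,0.001,0.001,0.02,0,0,0,0.015,0,0,0,0,0,0,0,0,0,0,0,0,0]';python3 - <<'E'
from h import *
todo([.4564,.2794,.22]); s=sense(); M=rot(s["tool_rot"]).as_matrix(); print("az y",np.arctan2(M[1,1],M[0,1]))
for n in ("top","scene","wrist"):
    c=camera(n); cv2.imwrite(f"pics/{n}12.png",c["img"])
    if n=="scene": cv2.imwrite("pics/s12z.png",cv2.resize(c["img"][150:320,370:560],None,fx=3.5,fy=3.5,interpolation=cv2.INTER_CUBIC))
    for q in ("near_edge","far_edge","green_board"):
        for r in place_of(q,c)[:1]: print(n,q,round(r["p"],2),w(c,r["centre"]).round(4))
E
```

```text
t: 33.62
eef_pos: [0.456, 0.28, 0.228]
tool_rot: [0.005, 0.625, 0.781, 0.0]
ft_force: [0.8, 0.2, -1.1]
finger_gap: 0.007
t 33.62 tcp [0.456 0.28  0.228] F [ 0.8  0.2 -1.1] gap 0.007
x [-0.218  0.976 -0.008] y [0.976 0.219 0.007] z [ 0.008 -0.006 -1.   ]
j [ 0.431  0.366  1.785 -0.011  0.986  0.217]
tool delta [-0.0006  0.0002  0.0081]
az y 0.22029337354509662
top near_edge 0.63 [0.4591 0.2803 0.2582]
top far_edge 0.61 [0.4579 0.276  0.1171]
top green_board 0.8 [0.4592 0.2798 0.1819]
scene near_edge 0.84 [0.451  0.2824 0.2611]
scene far_edge 0.6 [0.4581 0.2818 0.1183]
scene green_board 0.96 [0.4554 0.2797 0.1873]
wrist green_board 0.56 [0.459  0.28   0.1884]
```

View pics/s12z.png

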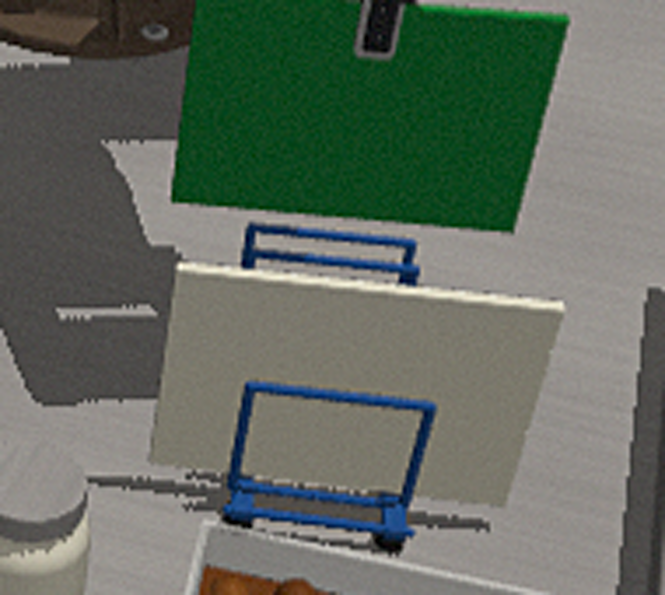

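View pics/wrist12.png

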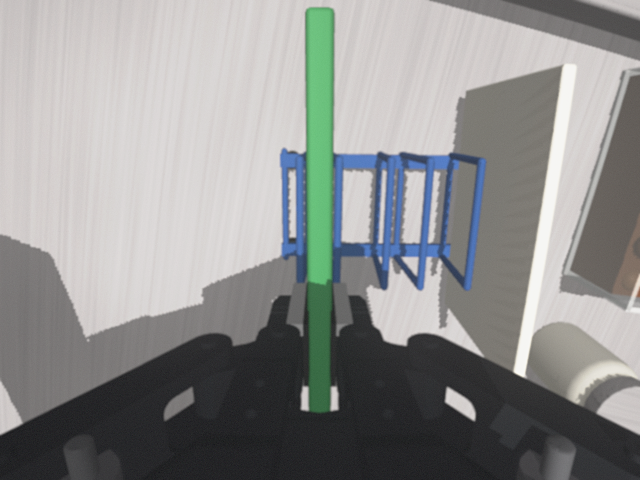

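View pics/top12.png

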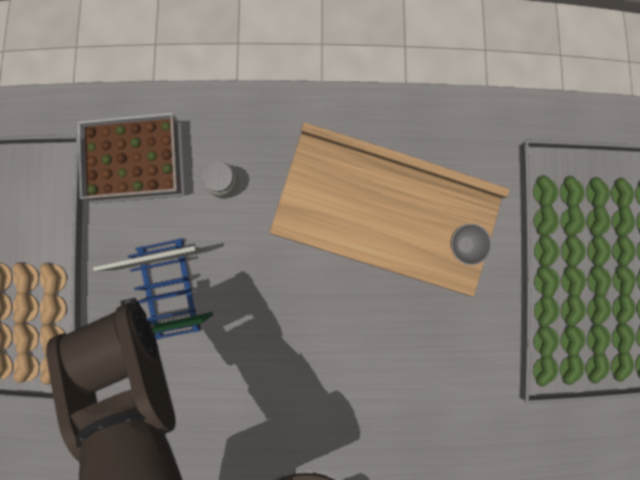

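In the wrist view the slab (columns 307-333) lies midway between the two wires of the -65 slot (columns 300 and 338) and parallel to them. I'll lower it while watching the force.

```bash
python3 -m pendant '[0,0,0.01,0,0,0,0.012,0,0,0,0.012,0,0,0,0.008,0,0,0,0,0,0,0,0,0]';python3 - <<'E'
from h import *
s,M=st()
c=camera("wrist"); cv2.imwrite("pics/wrist13.png",c["img"])
E
```

```text
t: 34.72
eef_pos: [0.4557, 0.2799, 0.1849]
tool_rot: [0.005, 0.626, 0.78, -0.001]
ft_force: [0.2, -0.2, -2.3]
finger_gap: 0.0069
t 34.72 tcp [0.4557 0.2799 0.1849] F [ 0.2 -0.2 -2.3] gap 0.0069
x [-0.217  0.976 -0.008] y [0.976 0.217 0.005] z [ 0.006 -0.007 -1.   ]
j [ 0.432  0.419  1.835 -0.011  0.885  0.22 ]
```

View pics/wrist13.png

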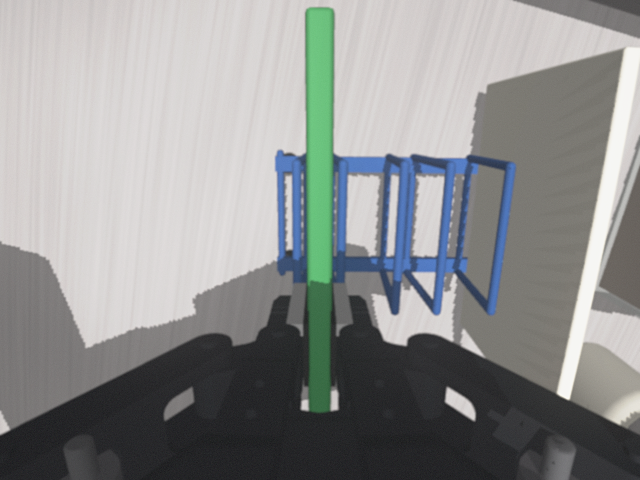

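```bash
python3 -m pendant '[0,0,0.01,0,0,0,0.012,0,0,0,0.012,0,0,0,0.01,0,0,0,0.005,0,0,0,0,0,0,0,0,0]'; python3 -m pendant '[0,0,0.002,0,0,0,0.002,0,0,0,0,0]'; python3 -m pendant '[0,0,0.002,0,0,0,0.001,0,0,0,0,0]'
```

```text
t: 35.35
eef_pos: [0.4562, 0.2797, 0.1363]
tool_rot: [0.005, 0.626, 0.78, -0.0]
ft_force: [0.3, -0.1, -2.6]
finger_gap: 0.0071
t: 35.6
eef_pos: [0.4561, 0.2796, 0.1324]
tool_rot: [0.005, 0.626, 0.78, -0.0]
ft_force: [-0.5, 0.0, -1.9]
finger_gap: 0.007
t: 35.85
eef_pos: [0.4563, 0.2797, 0.1294]
tool_rot: [0.005, 0.626, 0.78, 0.0]
ft_force: [0.5, -0.8, -0.2]
finger_gap: 0.0072
```

```bash
python3 -m pendant '[0,0,0.0015,0,0,0,0,0]'; python3 -m pendant '[0,0,0.0015,0,0,0,0,0]'; python3 -m pendant '[0,0,0.001,0,0,0,0,0]'
```

```text
t: 36.02
eef_pos: [0.4567, 0.2801, 0.1292]
tool_rot: [0.005, 0.626, 0.78, 0.001]
ft_force: [-2.7, 1.4, 14.4]
finger_gap: 0.0072
t: 36.18
eef_pos: [0.4573, 0.2803, 0.129]
tool_rot: [0.006, 0.626, 0.78, 0.002]
ft_force: [-4.8, -0.6, 28.4]
finger_gap: 0.007
t: 36.35
eef_pos: [0.4576, 0.2804, 0.129]
tool_rot: [0.006, 0.626, 0.78, 0.003]
ft_force: [-6.6, 0.1, 40.9]
finger_gap: 0.0071
```

```bash
python3 -m pendant '[0,0,-0.002,0,0,0,-0.0015,0,0,0,0,0]'; python3 - <<'E'
from h import *
st()
c=camera("scene"); cv2.imwrite("pics/s14z.png",cv2.resize(c["img"][150:320,370:560],None,fx=3.5,fy=3.5,interpolation=cv2.INTER_CUBIC))
for q in ("near_edge","far_edge","green_board","white_board"):
    for r in place_of(q,c)[:1]: print(q,round(r["p"],2),w(c,r["centre"]).round(4))
E
```

```text
t: 36.6
eef_pos: [0.4563, 0.2797, 0.1292]
tool_rot: [0.005, 0.626, 0.78, 0.0]
ft_force: [-1.5, 3.0, 9.6]
finger_gap: 0.007
t 36.60 tcp [0.4563 0.2797 0.1292] F [-1.5  3.   9.6] gap 0.007
x [-0.217  0.976 -0.008] y [0.976 0.217 0.007] z [ 0.008 -0.006 -1.   ]
j [ 0.431  0.496  1.889 -0.013  0.752  0.221]
near_edge 0.77 [0.453  0.28   0.1601]
green_board 0.7 [0.4548 0.2792 0.0902]
white_board 0.79 [0.582  0.3131 0.0878]
```

View pics/s14z.png

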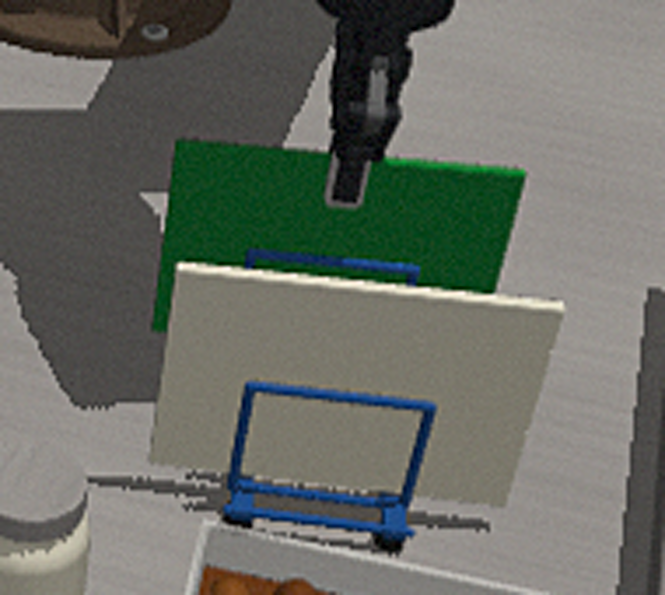

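The net puts the board's middle at z = 0.090 (0.088 expected), so it stands on the bars. Now I'll release it and withdraw upwards.

```bash
python3 -m pendant '[0,0,-0.001,0,0,0,0,0]'; python3 -m pendant '[0,0,0,0,0,0,0,0,0,0,0,0,0,0,0,0]' 30; python3 -m pendant '[0,0,-0.008,0,0,0,-0.015,0,0,0,-0.025,0,0,0,-0.03,0,0,0,-0.035,0,0,0,-0.035,0,0,0,-0.035,0,0,0,0,0]'; python3 - <<'E'
from h import *
st()
c=camera("wrist"); cv2.imwrite("pics/wrist15.png",c["img"])
c=camera("scene"); cv2.imwrite("pics/scene15.png",c["img"])
for q in ("near_edge","far_edge","green_board","white_board","bowl","flour_jar"):
    for r in place_of(q,c)[:1]: print(q,round(r["p"],2),w(c,r["centre"]).round(4))
E
```

```text
t: 37.02
eef_pos: [0.456, 0.2795, 0.1295]
tool_rot: [0.005, 0.626, 0.78, -0.001]
ft_force: [-1.0, 0.6, -1.3]
finger_gap: 0.0069
t: 37.35
eef_pos: [0.4562, 0.2796, 0.1297]
tool_rot: [0.005, 0.626, 0.78, -0.0]
ft_force: [0.5, -0.0, 0.3]
finger_gap: 0.0254
t: 38.02
eef_pos: [0.4561, 0.2815, 0.32]
tool_rot: [0.007, 0.625, 0.78, 0.004]
ft_force: [-0.3, -0.6, -0.4]
finger_gap: 0.0256
t 38.02 tcp [0.4561 0.2815 0.32  ] F [-0.3 -0.6 -0.4] gap 0.0256
x [-0.217  0.976 -0.006] y [0.976 0.218 0.016] z [ 0.017 -0.002 -1.   ]
j [ 0.434  0.275  1.658 -0.01   1.193  0.218]
near_edge 0.72 [0.4556 0.2796 0.1592]
green_board 0.79 [0.4528 0.2804 0.0904]
white_board 0.81 [0.5812 0.314  0.087 ]
bowl 0.58 [ 0.6125 -0.3238  0.0617]
flour_jar 0.8 [0.7439 0.1815 0.0026]
```

View pics/wrist15.png

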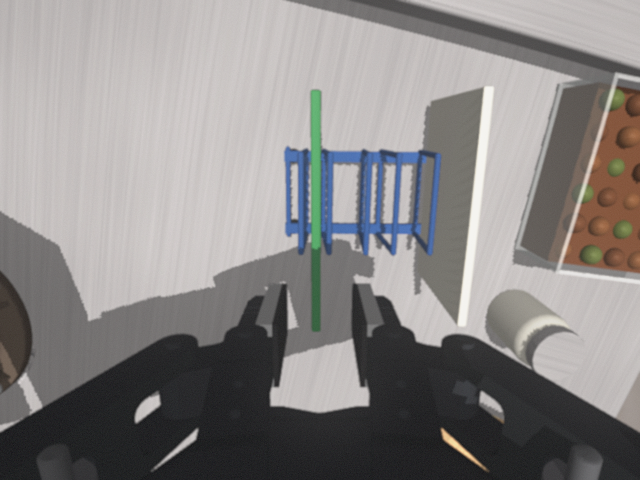

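View pics/scene15.png

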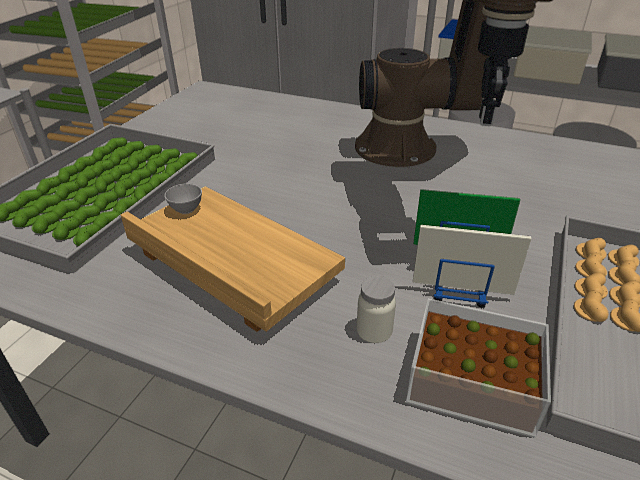

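The green board stands in the -65 slot, at (316,210) in the wrist view and (467,217) in the scene view. The white board, bowl and jar are unmoved and the gripper is clear. Handing in.

```bash
python3 -m pendant '[0,0,0,0,0,0,0,0]'; python3 -c "
from cell import *
print(sign_off())"
```

```text
t: 38.58
eef_pos: [0.4548, 0.2807, 0.3123]
tool_rot: [0.005, 0.626, 0.78, -0.001]
ft_force: [0.4, 0.3, 0.4]
finger_gap: 0.0254
the job is handed in; nothing more can be done
None
```

The green board now stands on its long edge in the rack's x = -65 mm slot, about centred along it. I handed the job in at about 38.6 s, with no verdict reported back.

**What I did**
- I drew the board about 107 mm towards the robot with a pressed fingertip at about 15 N, so it stuck out about 50 mm over the front edge.
- The moves cannot tilt the tool directly, so I tilted it by driving the arm against its elbow and joint 6 stops. I then gripped the overhanging edge, lifted the board, brought it back to vertical and lowered it onto the rack's bars.

**Last checks**
- **Board position:** the middle was measured at about (0.453, 0.280, 0.090), against a target of about (0.456, 0.279, 0.088). In the last wrist picture it stood upright between the wires.
- **Grip:** it held at a gap of about 7 mm from closing to release, so I saw no sign of slipping or dropping.
- **Other things:** the white board, bowl and jar were found within about 4 mm of where they started, which is as good as the detector gets.
- **Gripper:** it ended open and clear, about 15 cm above the board, with the force near zero.

**What disagreed or went less well**
- **Rack position:** the two cameras differed by about 4 to 5 mm. I used the average and checked it in the wrist picture before lowering.
- **Seating force:** lowering the board onto the bars briefly reached 41 N through the fingers and board before I backed off. That is above the 40 N figure set for the arm and gripper body, though it was the held board pressing on the bars, not the body.
- **Refused call:** one row list was refused and had no effect.

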